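# Keep the spot reader over a mark on a coasting plate turntable

## Robot

A 6-joint arm with a two-finger parallel gripper is mounted at the origin on the work surface. World frame = base frame: x ahead of the robot, y to its left, z up, the work surface at z = 0. Lengths are in mm, angles in rad, forces in N, time in s.
With the tool pointing down it reaches from about 300 to 1000 mm from the base axis. Payload 5.1 kg.
Tool frame: the origin (TCP) lies midway between the tips of the shut fingers; the grasp point (between the pads) lies 19 mm behind it (ctrl.grip_depth is the distance from the TCP to the grasp point, in mm); z points along the fingers, y is the line along which they close (so a half turn about z gives the same grasp; the last joint's range is limited). The gripper opens to 95 mm and grips with 3 to 60 N. Pads are 20 mm wide; open, the fingers measure 119 mm over their backs; the gripper's body (75 mm by 180 mm) begins 59 mm behind the grasp point.
Start: joints at [1.017, 0.124, 1.65, -0, 1.367, -0.083], TCP at [294.857, 579.261, 214.656] pointing down, gripper open.
Joint ranges: [-2.61, 2.61], [-1.02, 2.33], [0.03, 2.71], [-1.35, 4.49], [0.32, 2.68], [-2.91, 2.91]. Speed limits (rad/s): [2.57, 2.57, 3.14, 3.14, 3.14, 3.14].

## Interface

Orientations are given as a unit quaternion [x, y, z, w].
In Python, from cell import ctrl, optics, order, models gives the robot as it stands. The module is installed in compiled form; this text tells all that it offers.
- The arm moves only by the tool step_arm, never from a script. Its argument "targets" is a list of rows, each an object of numbers: "dx", "dy", "dz": the shift along the tool's x, y, z in m; "ax", "ay", "az": the turn, a rotation vector about the tool's x, y, z in rad; "fingers": the opening, from 0 (shut) to 1 (fully open). A call has 1 to 10 rows; each row is the pose to reach, as a shift and turn from the pose commanded when the call began, along the tool's axes at that moment; what a row does not reach only later rows make up. A row lasts 1/12 s, in which the tool goes at most 41.7 mm and 7.16 degrees, less where a joint would pass 70% of its speed; a pose out of reach is approached as far as the arm can. A call with a gripper value outside its range is refused whole. The fingers move at their own pace and stop on an object; "force" is the grip in N (left out, the last holds). Time passes only in rows, so rows that repeat a pose let the fingers close. It gives the time, the measured TCP pose, the force, the opening and the grip force at its end, in the units of the state.
- ctrl.get_obs(): the state, without advancing time (a new reading comes with each control period).
- optics.snapshot(name): name is "scene" or "top"; returns a dict with "img" (384x512x3 uint8, red, green, blue), "vertical_fov" (degrees; the focal length in pixels is half the picture's height over the tangent of half this angle, whatever the lens; pixels are square), "cx", "cy" (the principal point, pixels), "D" ([k1, k2, p1, p2, k3] as OpenCV has them; the pictures are not rectified), "R" (3x3) and "t" (3): a world point X has camera coordinates R X + t. Camera axes: x right, y down, z forward; pixel columns grow to the right and rows downward; lengths in mm; the calibration is good to about 2 mm. A picture is of the moment at which its call begins. There is no depth.
- order.finish_job(): hands the job in; it is judged then, once.
Trained networks look in the newest picture that a camera, given by its name, has taken for a name from the list of things; names that differ only in an ending like _2 or _b are one class to them, and where a whole thing is asked for, a point or a joint stands for the part that bears it (a point fixed in the world has none). Each returns a list of dicts, best first, with "p" (0 to 1); they miss things now and then, are a little off and sometimes report something else, mostly with a low value. They report only what shows in the picture. A call takes as long as a camera call. They do not tell look-alikes from the thing itself.
- models.search_frame(camera, name): "xy" ([column, row] in pixels, amid what is visible of it).
- models.tip_of(camera, name): "xy" ([column, row] in pixels: a listed point, or the origin of a listed thing).
The state is a dict: "time_s": time; "q": joint angles; "joint_vel": joint speeds; "effort": joint torques, N m; "tool_pos": TCP position; "eef_rot": TCP orientation; "contact_force": force on the tool from outside, world axes, zero at the start; "torque": the same for the moment, N m; "opening": opening from 0.0 (shut) to 1.0 (fully open); "grasp_force": force on a finger pad.
Only numpy, scipy, OpenCV 4.12 (cv2) and the standard library are available. Lean on these libraries where they do the work, as an engineer would, in place of code of your own. Each camera call takes 0.05 s, during which the arm holds its last target. There are 200 camera calls.

## Task

Lift the spot reader out of its stand, then give the inspection turntable a push so that it turns freely by itself at about one turn in three seconds, not racing. While it still turns faster than one turn in five seconds, follow the ringed spot on the glass plate with the reader held upright, its nose about 2 cm above the glass and inside the ring as seen from above, for six seconds on end without touching any of the turntable. Then raise the reader well clear, at least 10 cm above the glass, and the program finishes while holding it upright there, touching nothing else; never touch the glass or slam the turntable, and leave the other things on the table where they are.

Things in the scene. Friction and masses are not known exactly. Their poses are not given: they have to be found in the camera images.
- reader: The spot reader: a handheld meter like a thick pen, a plain aluminium cylinder 30 mm across with short black ends, 160 mm long, 0.16 kg. Origin: centre of the nose face at its lower end (nose 24 mm across, 12 mm long); z runs up its length. It stands upright, loose, in the stand; grip it 95 to 135 mm above the nose, any yaw.
- stand: Grey block 80 x 80 mm, 45 mm tall, fixed to the table, with a 34 mm round hole from above, 35 mm deep, in which the reader stands (nose 10 mm above the table). Origin: centre of the underside.
- turntable_base: Fixed foot of the inspection turntable, black disc 150 mm across, 12 mm high, on the table, carrying the turning disc and all on it. Origin: on the turning axis, at table height.
- turntable (a joint): Angle of the turning disc about the vertical axis (rad, counter-clockwise from above positive, turns without end, starts anywhere). The disc is 280 mm across, its top 50 mm above the table. It runs freely: nominal inertia 0.014 kg m2 (really 0.8 to 1.3 times), bearing friction 0.0003 N m plus 0.0004 N m s/rad; from 2 rad/s it takes 11 to 18 s to slow to 1.1 rad/s.
- spot (a point): The spot to be read: centre of a thin white ring (inner radius 16 mm) on the plate's upper face, 54 mm above the table, 85 mm from the turning axis. Seen from the axis it lies exactly on the far side from the peg; at joint angle 0 (and base yaw 0) it lies on the +x side.
- plate_mid (a point): Centre of the upper face of the dark glass plate negative, 90 mm (radially) x 110 x 4 mm, clipped on the disc and turning with it; 54 mm above the table, 75 mm from the axis, on the spot's side. Fragile: do not touch the plate.
- peg (a point): Top centre of the steel push peg, an upright pin 18 mm across standing 45 mm above the disc (top 95 mm above the table), 115 mm from the axis on the side away from the spot. It serves to push the disc round.
- jar: Bystander: screw-lid jar, 60 mm across, 80 mm tall. Origin: centre of the underside.
- bottle: Bystander: bottle, 64 mm across, 160 mm tall. Origin: centre of the underside.
- cup: Bystander: white ceramic cup, 72 mm across, 85 mm tall. Origin: centre of the underside.
- brush: Bystander: flat brush lying on the table; origin near its middle.
- weight: Bystander: small brass weight with a knob, 40 mm across, 40 mm tall. Origin: centre of the underside.
Not all that is in view belongs to the job. There is more than one size of the reader; the job needs the middle-sized.

How it is judged (in metres and radians):
On the way, in this order (a step that is already met when the one before it is completed fails the run):
1. the reader is held, lifted clear of its stand (height (world z) of reader above 0.055 m and contact force between the fingers and reader above 1 N), for 0.2 s.
2. the turntable has been set turning at 1.3 rad/s or more (either way) ((velocity of joint turntable above 1.3 rad/s or velocity of joint turntable below -1.3 rad/s)), for 0.1 s.
3. for 5 s on end, while the turntable turns at over 1.1 rad/s with nothing touching it, the reader's nose is kept within 16 mm of the spot in plan and 4 to 45 mm above it, upright within 0.3 rad (horizontal distance between reader and spot below 0.016 m and z of reader in the frame of spot between 0.004 and 0.045 m and angle between reader's own z axis and vertical below 0.3 rad and contact force between the fingers and reader above 1 N and (velocity of joint turntable above 1.1 rad/s or velocity of joint turntable below -1.1 rad/s) and contact force between anything else and turntable_base below 0.15 N), for 5 s.
At the end, for the whole second after the job is handed in: The gripper still holds the reader upright within 0.3 rad, its nose at least 80 mm above the glass (134 mm above the table); nothing touches the turntable, which may still be turning (height (world z) of reader above 0.134 m and angle between reader's own z axis and vertical below 0.3 rad and contact force between the fingers and reader above 1 N and contact force between anything else and turntable_base below 0.15 N); the arm keeps its last pose, push and grip.
It fails at once if the glass plate is touched (over 1 N) (contact force between anything else and turntable_c0 above 1 N).
It fails at once if the turntable is slammed (contact over 15 N) (contact force between anything else and turntable_base above 15 N).
It fails at once if the turntable races (over 3.5 rad/s) (velocity of joint turntable above 3.5 rad/s or velocity of joint turntable below -3.5 rad/s).
It fails at once if any of the bystanders is displaced by more than 40 mm (distance of any of jar, bottle, cup, brush, weight from where it was at the start of the episode above 0.04 m).
It also fails if it takes over 51 s, if anything falls off the work surface, if the arm or the gripper's body presses on something with over 40 N, if the wrist force passes 120 N, or if a joint passes its speed limit or range.

## Working session

There is one attempt and no reset: what is moved stays moved. The work goes in short steps, Python scripts to look and compute and a tool call to move; the robot and the scene stay as the last step left them, time stands still between calls to the robot, and variables do not carry over. Pictures are saved under pics/ and viewed, at most 10 in all, crops included, and the job is handed in when it is done.

Besides the shell and the picture viewer there is one more tool, called as a command line: name --argument value ..., lists and objects as JSON in quotes. step_arm: Moves the arm, as the interface text tells. Its arguments: {"type":"object","properties":{"targets":{"type":"array","items":{"type":"object","properties":{"dx":{"type":"number"},"dy":{"type":"number"},"dz":{"type":"number"},"ax":{"type":"number"},"ay":{"type":"number"},"az":{"type":"number"},"fingers":{"type":"number"}}}},"force":{"type":"number"}},"required":["targets"]}

```bash
mkdir -p pics; cat > h.py <<'E'
import numpy as np, cv2
from cell import ctrl, optics, order, models
def K(s):
    f=384/2/np.tan(np.radians(s["vertical_fov"])/2)
    return np.array([[f,0,s["cx"]],[0,f,s["cy"]],[0,0,1.]])
def ray(s,xy,z):
    n=cv2.undistortPoints(np.array([[xy]],float),K(s),np.array(s["D"],float))[0,0]
    R=np.array(s["R"]);t=np.array(s["t"])
    d=R.T@np.array([n[0],n[1],1]);c=-R.T@t
    return c+d*(z-c[2])/d[2]
def pix(s,X):
    return cv2.projectPoints(np.array([X],float),cv2.Rodrigues(np.array(s["R"],float))[0],np.array(s["t"],float),K(s),np.array(s["D"],float))[0][0,0]
E
python3 - <<'E'
from h import *
Z=dict(reader=10,stand=0,turntable_base=0,spot=54,plate_mid=54,peg=95,jar=0,bottle=0,cup=0,brush=5,weight=0)
for c in ("scene","top"):
    s=optics.snapshot(c); cv2.imwrite(f"pics/{c}0.png",s["img"][:,:,::-1])
    print(c,"cam",(-np.array(s["R"]).T@np.array(s["t"])).round())
    for n,z in Z.items():
        print(n,[(np.round(d["xy"]),round(d["p"],2),ray(s,d["xy"],z).round()[:2]) for d in models.tip_of(c,n)[:4]])
print(ctrl.get_obs())
E
```

```text
scene cam [1305. -407.  709.]
reader [(array([130., 258.]), 0.95, array([ 568., -320.])), (array([100., 299.]), 0.94, array([ 657., -414.])), (array([ 99., 243.]), 0.73, array([ 481., -374.]))]
stand [(array([127., 264.]), 0.74, array([ 574., -330.])), (array([223., 192.]), 0.52, array([436.,  -8.]))]
turntable_base [(array([247., 217.]), 0.82, array([566.,  -1.]))]
spot [(array([221., 194.]), 0.71, array([507., -45.]))]
plate_mid [(array([220., 193.]), 0.7, array([501., -45.]))]
peg [(array([293., 204.]), 0.65, array([678.,  63.]))]
jar [(array([238., 281.]), 0.88, array([ 750., -126.])), (array([250., 220.]), 0.69, array([580.,   2.])), (array([352., 167.]), 0.31, array([521., 405.]))]
bottle [(array([354., 167.]), 0.73, array([522., 411.])), (array([169., 205.]), 0.69, array([ 411., -163.]))]
cup [(array([376., 201.]), 0.87, array([689., 350.]))]
brush [(array([312., 148.]), 0.91, array([369., 358.]))]
weight [(array([168., 204.]), 0.75, array([ 408., -163.]))]
top cam [ 329.    3. 1507.]
reader [(array([364., 221.]), 0.68, array([ 472., -363.])), (array([376., 171.]), 0.54, array
[... 795 characters left out ...]
 -161.]))]
{'time_s': 1.2, 'q': array([ 1.01739801e+00,  1.23781062e-01,  1.65027632e+00, -1.62898591e-05,
        1.36750076e+00, -8.25948460e-02]), 'joint_vel': array([ 0.00136196, -0.00167132,  0.00181059, -0.00013238,  0.00031374,
        0.00125136]), 'effort': array([ 8.80938296e-05, -4.17584717e+01, -3.60230148e+01,  7.75507651e-02,
        4.29669698e-02, -6.16513933e-07]), 'tool_pos': array([294.8678984 , 579.26758486, 214.68249637]), 'eef_rot': array([2.33232061e-01, 9.72421105e-01, 1.38957695e-05, 1.29723192e-05]), 'contact_force': array([0.44442816, 0.0082984 , 0.55132064]), 'torque': array([-0.0144815 , -0.00982341,  0.01627655]), 'grasp_force': 0.0, 'opening': 1.00133847343959}
```

View pics/scene0.png

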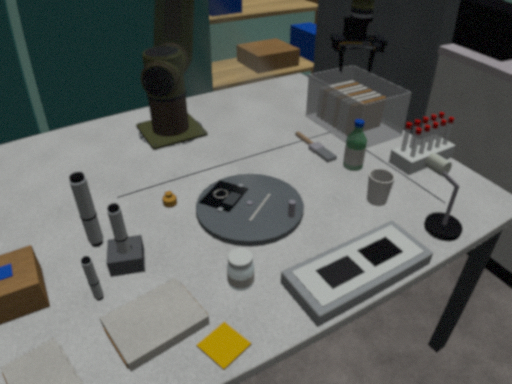

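View pics/top0.png

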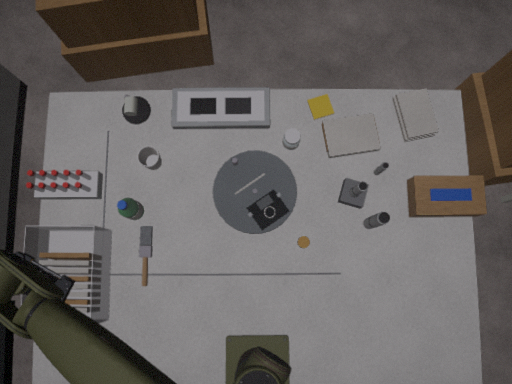

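```bash
python3 - <<'E'
from h import *
from scipy.optimize import least_squares
t=optics.snapshot("top"); s=optics.snapshot("scene")
# disc fit
for n,c in (("top",t),("scene",s)):
    g=cv2.GaussianBlur(cv2.cvtColor(c["img"],cv2.COLOR_RGB2GRAY),(3,3),0).astype(float)
    x0=np.array([567,2]); P=[]
    for a in np.arange(0,2*np.pi,.05):
        r=np.arange(120,165,.5)
        v=[]
        for q in r:
            p=pix(c,[x0[0]+q*np.cos(a),x0[1]+q*np.sin(a),50]).astype(np.float32)
            v.append(cv2.getRectSubPix(g.astype(np.float32),(1,1),(float(p[0]),float(p[1])))[0,0])
        d=np.gradient(np.array(v)); i=np.argmax(d); P.append(x0+r[i]*np.array([np.cos(a),np.sin(a)]))
    P=np.array(P)
    f=least_squares(lambda k:np.hypot(*(P-k[:2]).T)-k[2],[567,2,140],loss="soft_l1")
    f2=least_squares(lambda k:np.hypot(*(P-k[:2]).T)-140,[567,2],loss="soft_l1")
    print(n,f.x,f2.x,f2.cost)
# overlay
def ov(c,st,ax,box,k):
    im=c["img"][:,:,::-1].copy(); u0,v0,w,h=box
    im=cv2.resize(im[v0:v0+h,u0:u0+w],None,fx=k,fy=k,interpolation=cv2.INTER_CUBIC)
    def poly(pts,col):
        q=np.array([(pix(c,p)-[u0,v0]+.5)*k for p in pts]).round().astype(int)
        cv2.polylines(im,[q],True,col,1)
    A=np.linspace(0,2*np.pi,40)
    ci=lambda x,y,z,r:[[x+r*np.cos(a),y+r*np.sin(a),z] for a in A]
    poly(ci(*st,170,15),(0,0,255)); poly(ci(*st,45,17),(0,255,0)); poly(ci(*ax,50,140),(0,255,255)); poly(ci(*ax,50,2),(0,255,255))
    return im
st=(571,-326);ax=(567,2)
a=ov(t,st,ax,(205,140,190,100),4); b=ov(s,st,ax,(60,160,250,130),3)
cv2.imwrite("pics/t1.png",a); 
im=np.zeros((400+390-190,760,3),np.uint8)
cv2.imwrite("pics/s1.png",b)
E
```

```text
top [570.74092937   4.51733773 139.30702166] [570.79458684   4.55656863] 72.82448987981785
scene [581.76535663  -1.45412228 142.80007904] [580.77476315  -1.23951561] 341.025978699444
```

View pics/t1.png

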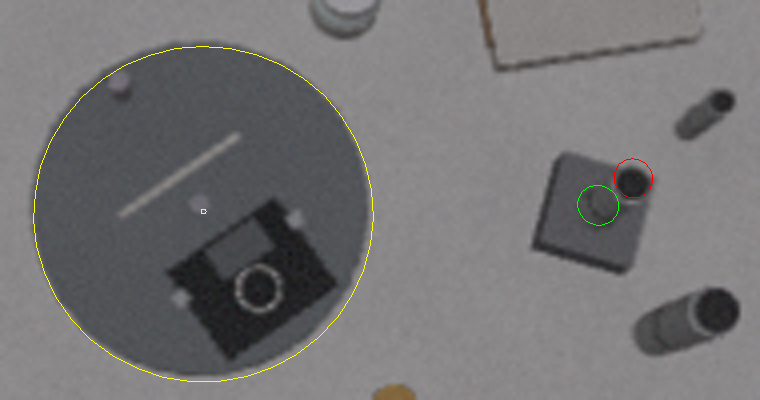

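View pics/s1.png

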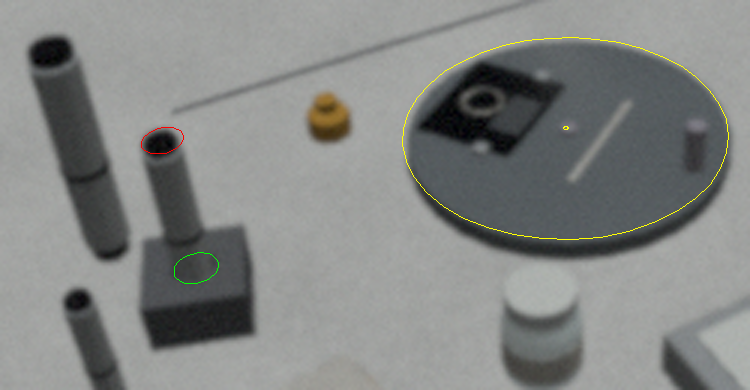

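In both views the axis overlay sits on the disc's hub: top crop (203,211) against bolt (200,203), scene crop (566,128) against (568,127). That puts the axis at about (570, 3.5). The stand hole is at (600,205) in the top crop and the reader top at (632,183), so the stand is at about (570, -326). The reader standing in it is the middle-sized one.

step_arm --targets '[{"dx": -0.655, "dy": -0.682, "dz": 0, "az": -0.471, "fingers": 1}, {"dx": -0.655, "dy": -0.682, "dz": 0, "az": -0.471, "fingers": 1}, {"dx": -0.655, "dy": -0.682, "dz": 0, "az": -0.471, "fingers": 1}, {"dx": -0.655, "dy": -0.682, "dz": 0, "az": -0.471, "fingers": 1}, {"dx": -0.655, "dy": -0.682, "dz": 0, "az": -0.471, "fingers": 1}, {"dx": -0.655, "dy": -0.682, "dz": 0, "az": -0.471, "fingers": 1}, {"dx": -0.655, "dy": -0.682, "dz": 0, "az": -0.471, "fingers": 1}, {"dx": -0.655, "dy": -0.682, "dz": 0, "az": -0.471, "fingers": 1}, {"dx": -0.655, "dy": -0.682, "dz": 0, "az": -0.471, "fingers": 1}, {"dx": -0.655, "dy": -0.682, "dz": 0, "az": -0.471, "fingers": 1}]' --force 30

```text
validation failed for argument at $.ta...
```

step_arm --targets '[{"dx": -0.029, "dy": -0.03, "dz": 0.0, "ax": 0.0, "ay": 0.0, "az": -0.1, "fingers": 1.0}, {"dx": -0.058, "dy": -0.06, "dz": 0.0, "ax": 0.0, "ay": 0.0, "az": -0.2, "fingers": 1.0}]' --force 30

```text
time_s: 1.47
tool_pos: [318.9, 499.7, 214.0]
eef_rot: [0.131, 0.991, -0.0, -0.0]
contact_force: [0.9, -0.5, 0.6]
opening: 0.999
grasp_force: 0.0
```

step_arm --targets '[{"dx": -0.021, "dy": -0.0331, "dz": 0.0, "ax": 0.0, "ay": 0.0, "az": -0.1, "fingers": 1.0}, {"dx": -0.042, "dy": -0.0662, "dz": 0.0, "ax": 0.0, "ay": 0.0, "az": -0.2, "fingers": 1.0}, {"dx": -0.063, "dy": -0.0993, "dz": 0.0, "ax": 0.0, "ay": 0.0, "az": -0.271, "fingers": 1.0}, {"dx": -0.084, "dy": -0.1324, "dz": 0.0, "ax": 0.0, "ay": 0.0, "az": -0.271, "fingers": 1.0}, {"dx": -0.105, "dy": -0.1655, "dz": 0.0, "ax": 0.0, "ay": 0.0, "az": -0.271, "fingers": 1.0}, {"dx": -0.126, "dy": -0.1986, "dz": 0.0, "ax": 0.0, "ay": 0.0, "az": -0.271, "fingers": 1.0}, {"dx": -0.147, "dy": -0.2317, "dz": 0.0, "ax": 0.0, "ay": 0.0, "az": -0.271, "fingers": 1.0}, {"dx": -0.168, "dy": -0.2648, "dz": 0.0, "ax": 0.0, "ay": 0.0, "az": -0.271, "fingers": 1.0}, {"dx": -0.189, "dy": -0.2979, "dz": 0.0, "ax": 0.0, "ay": 0.0, "az": -0.271, "fingers": 1.0}, {"dx": -0.21, "dy": -0.331, "dz": 0.0, "ax": 0.0, "ay": 0.0, "az": -0.271, "fingers": 1.0}]'

```text
time_s: 2.3
tool_pos: [433.3, 122.7, 215.1]
eef_rot: [-0.0, 1.0, 0.0, 0.001]
contact_force: [0.5, 0.2, 0.1]
opening: 1.001
grasp_force: 0.0
```

step_arm --targets '[{"dx": -0.0114, "dy": -0.0375, "dz": 0.0, "fingers": 1.0}, {"dx": -0.0228, "dy": -0.075, "dz": 0.0, "fingers": 1.0}, {"dx": -0.0342, "dy": -0.1125, "dz": 0.0, "fingers": 1.0}, {"dx": -0.0456, "dy": -0.15, "dz": 0.0, "fingers": 1.0}, {"dx": -0.057, "dy": -0.1875, "dz": 0.0, "fingers": 1.0}, {"dx": -0.0684, "dy": -0.225, "dz": 0.0, "fingers": 1.0}, {"dx": -0.0798, "dy": -0.2625, "dz": 0.0, "fingers": 1.0}, {"dx": -0.0912, "dy": -0.3, "dz": 0.0, "fingers": 1.0}, {"dx": -0.1026, "dy": -0.3375, "dz": 0.0, "fingers": 1.0}, {"dx": -0.114, "dy": -0.375, "dz": 0.0, "fingers": 1.0}]'

```text
validation failed for argument at $.ta...
```

step_arm --targets '[{"dx": -0.0114, "dy": -0.0375, "dz": 0.0, "fingers": 1.0}, {"dx": -0.0227, "dy": -0.0755, "dz": 0.0, "fingers": 1.0}, {"dx": -0.0227, "dy": -0.0755, "dz": 0.0, "fingers": 1.0}, {"dx": -0.0227, "dy": -0.0755, "dz": 0.03, "fingers": 1.0}, {"dx": -0.0227, "dy": -0.0755, "dz": 0.06, "fingers": 1.0}, {"dx": -0.0227, "dy": -0.0755, "dz": 0.09, "fingers": 1.0}, {"dx": -0.0227, "dy": -0.0755, "dz": 0.105, "fingers": 1.0}, {"dx": -0.0227, "dy": -0.0755, "dz": 0.105, "fingers": 1.0}]'

```text
validation failed for argument at $.ta...
```

```bash
python3 - <<'E'
from h import *
a=[cv2.resize(optics.snapshot(c)["img"][v:v+110,u:u+120,::-1],None,fx=3.3,fy=4,interpolation=cv2.INTER_CUBIC) for c,u,v in (("scene",60,170),("top",300,140))]
cv2.imwrite("pics/g.png",np.hstack(a)); print(ctrl.get_obs()["tool_pos"])
E
```

```text
[434.30306432 120.16481804 214.99620732]
```

View pics/g.png

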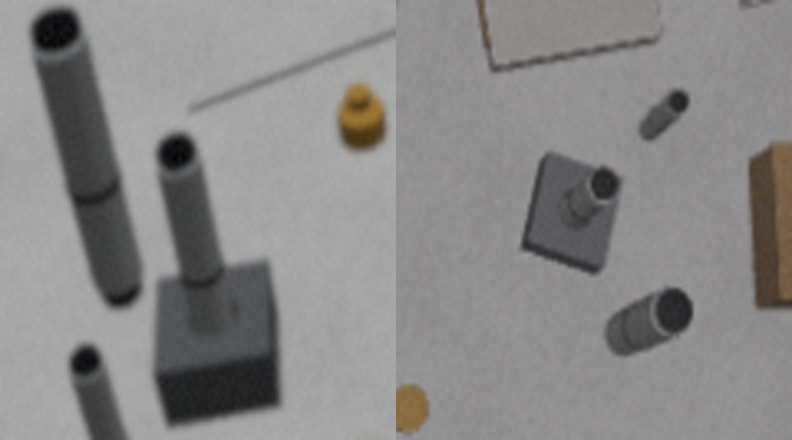

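The view is clear now: the reader stands in the stand's hole, its top at scene crop (178,150) and its band at (203,275). The two refused calls show that every row needs all seven fields.

step_arm --targets '[{"dx": -0.0113, "dy": -0.0372, "dz": 0.0, "ax": 0.0, "ay": 0.0, "az": 0.0, "fingers": 1.0}, {"dx": -0.0226, "dy": -0.0744, "dz": 0.0, "ax": 0.0, "ay": 0.0, "az": 0.0, "fingers": 1.0}, {"dx": -0.0339, "dy": -0.1116, "dz": 0.0, "ax": 0.0, "ay": 0.0, "az": 0.0, "fingers": 1.0}, {"dx": -0.0452, "dy": -0.1488, "dz": 0.0, "ax": 0.0, "ay": 0.0, "az": 0.0, "fingers": 1.0}, {"dx": -0.0565, "dy": -0.186, "dz": 0.0, "ax": 0.0, "ay": 0.0, "az": 0.0, "fingers": 1.0}, {"dx": -0.0678, "dy": -0.2232, "dz": 0.0, "ax": 0.0, "ay": 0.0, "az": 0.0, "fingers": 1.0}, {"dx": -0.0791, "dy": -0.2604, "dz": 0.0, "ax": 0.0, "ay": 0.0, "az": 0.0, "fingers": 1.0}, {"dx": -0.0904, "dy": -0.2976, "dz": 0.0, "ax": 0.0, "ay": 0.0, "az": 0.0, "fingers": 1.0}, {"dx": -0.1017, "dy": -0.3348, "dz": 0.0, "ax": 0.0, "ay": 0.0, "az": 0.0, "fingers": 1.0}, {"dx": -0.113, "dy": -0.372, "dz": 0.0, "ax": 0.0, "ay": 0.0, "az": 0.0, "fingers": 1.0}]'

```text
time_s: 3.23
tool_pos: [547.0, -248.4, 214.7]
eef_rot: [-0.0, 1.0, 0.0, 0.0]
contact_force: [-0.0, 0.1, 0.7]
opening: 1.002
grasp_force: 0.0
```

step_arm --targets '[{"dx": -0.0113, "dy": -0.0372, "dz": 0.0, "ax": 0.0, "ay": 0.0, "az": 0.0, "fingers": 1.0}, {"dx": -0.0226, "dy": -0.0744, "dz": 0.0, "ax": 0.0, "ay": 0.0, "az": 0.0, "fingers": 1.0}, {"dx": -0.0226, "dy": -0.0744, "dz": 0.0, "ax": 0.0, "ay": 0.0, "az": 0.0, "fingers": 1.0}, {"dx": -0.0226, "dy": -0.0744, "dz": 0.03, "ax": 0.0, "ay": 0.0, "az": 0.0, "fingers": 1.0}]'

```text
time_s: 3.57
tool_pos: [572.8, -325.1, 191.0]
eef_rot: [0.001, 1.0, -0.003, 0.005]
contact_force: [0.7, 0.5, 1.3]
opening: 1.0
grasp_force: 0.0
```

```bash
python3 - <<'E'
from h import *
a=[cv2.resize(optics.snapshot(c)["img"][v:v+110,u:u+120,::-1],None,fx=3.3,fy=4,interpolation=cv2.INTER_CUBIC) for c,u,v in (("scene",60,150),("top",300,140))]
cv2.imwrite("pics/g2.png",np.hstack(a)); o=ctrl.get_obs();print(o["tool_pos"],o["time_s"],o["q"])
E
```

```text
[ 567.00687513 -319.72326115  179.47832806] 3.6667 [-5.96096437e-01  1.54737708e-01  1.67600891e+00  5.13360274e-04
  1.31978846e+00 -2.16720933e+00]
```

View pics/g2.png

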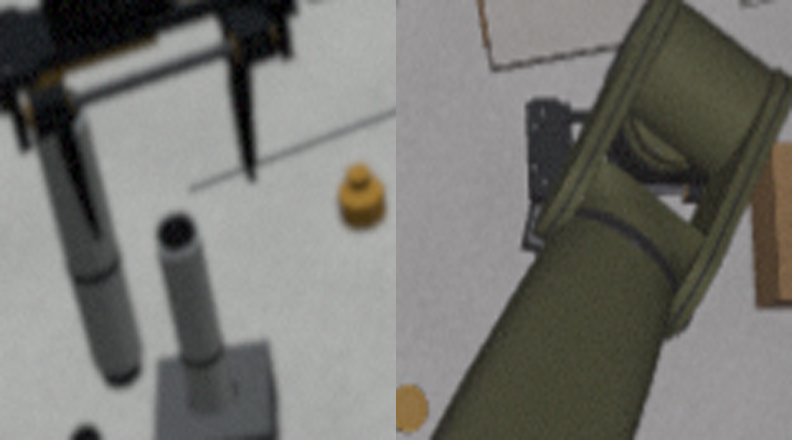

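step_arm --targets '[{"dx": 0.0, "dy": 0.0, "dz": 0.0, "ax": 0.0, "ay": 0.0, "az": 0.0, "fingers": 1.0}, {"dx": 0.0, "dy": 0.0, "dz": 0.0, "ax": 0.0, "ay": 0.0, "az": 0.0, "fingers": 1.0}, {"dx": 0.0, "dy": 0.0, "dz": 0.0, "ax": 0.0, "ay": 0.0, "az": 0.0, "fingers": 1.0}]'

```text
time_s: 3.92
tool_pos: [569.6, -321.4, 186.4]
eef_rot: [-0.001, 1.0, -0.001, 0.001]
contact_force: [-0.7, 0.3, 0.4]
opening: 1.002
grasp_force: 0.0
```

```bash
python3 - <<'E'
from h import *
o=ctrl.get_obs();print(o)
E
```

```text
{'time_s': 3.9167, 'q': array([-5.95770988e-01,  1.49321451e-01,  1.67016969e+00,  4.66668414e-05,
        1.31987724e+00, -2.16786889e+00]), 'joint_vel': array([-0.00547224, -0.00374005, -0.00411955, -0.00190868, -0.00332622,
       -0.00137676]), 'effort': array([-4.47229610e-02, -4.16039872e+01, -3.49108815e+01, -7.34423753e-02,
        5.57608833e-02,  2.35522333e-03]), 'tool_pos': array([ 569.55176399, -321.35305768,  186.39708259]), 'eef_rot': array([-6.45018868e-04,  9.99999173e-01, -6.05965064e-04,  9.32825721e-04]), 'contact_force': array([-0.74719231,  0.27599858,  0.3841396 ]), 'torque': array([ 0.04739767, -0.02516807,  0.00532512]), 'grasp_force': 0.0, 'opening': 1.001544667457822}
```

step_arm --targets '[{"dx": 0.0, "dy": -0.002, "dz": 0.005, "ax": 0.0, "ay": 0.0, "az": 0.0, "fingers": 1.0}, {"dx": 0.0, "dy": -0.004, "dz": 0.016, "ax": 0.0, "ay": 0.0, "az": 0.0, "fingers": 1.0}, {"dx": 0.0, "dy": -0.005, "dz": 0.031, "ax": 0.0, "ay": 0.0, "az": 0.0, "fingers": 1.0}, {"dx": 0.0, "dy": -0.005, "dz": 0.048, "ax": 0.0, "ay": 0.0, "az": 0.0, "fingers": 1.0}, {"dx": 0.0, "dy": -0.005, "dz": 0.063, "ax": 0.0, "ay": 0.0, "az": 0.0, "fingers": 1.0}, {"dx": 0.0, "dy": -0.005, "dz": 0.074, "ax": 0.0, "ay": 0.0, "az": 0.0, "fingers": 1.0}, {"dx": 0.0, "dy": -0.005, "dz": 0.079, "ax": 0.0, "ay": 0.0, "az": 0.0, "fingers": 1.0}, {"dx": 0.0, "dy": -0.005, "dz": 0.08, "ax": 0.0, "ay": 0.0, "az": 0.0, "fingers": 0.2}, {"dx": 0.0, "dy": -0.005, "dz": 0.08, "ax": 0.0, "ay": 0.0, "az": 0.0, "fingers": 0.0}, {"dx": 0.0, "dy": -0.005, "dz": 0.08, "ax": 0.0, "ay": 0.0, "az": 0.0, "fingers": 0.0}]' --force 30

```text
time_s: 4.75
tool_pos: [569.4, -327.3, 105.6]
eef_rot: [-0.0, 1.0, -0.0, 0.001]
contact_force: [0.3, -0.1, 1.1]
opening: 0.845
grasp_force: 0.0
```

step_arm --targets '[{"dx": 0.0, "dy": 0.0, "dz": 0.0, "ax": 0.0, "ay": 0.0, "az": 0.0, "fingers": 0.0}, {"dx": 0.0, "dy": 0.0, "dz": 0.0, "ax": 0.0, "ay": 0.0, "az": 0.0, "fingers": 0.0}, {"dx": 0.0, "dy": 0.0, "dz": 0.0, "ax": 0.0, "ay": 0.0, "az": 0.0, "fingers": 0.0}, {"dx": 0.0, "dy": 0.0, "dz": 0.0, "ax": 0.0, "ay": 0.0, "az": 0.0, "fingers": 0.0}]'

```text
time_s: 5.08
tool_pos: [569.0, -327.0, 105.3]
eef_rot: [-0.0, 1.0, -0.0, 0.0]
contact_force: [0.3, -0.3, -0.3]
opening: 0.568
grasp_force: 0.0
```

step_arm --targets '[{"dx": 0.0, "dy": 0.0, "dz": 0.0, "ax": 0.0, "ay": 0.0, "az": 0.0, "fingers": 0.0}, {"dx": 0.0, "dy": 0.0, "dz": 0.0, "ax": 0.0, "ay": 0.0, "az": 0.0, "fingers": 0.0}, {"dx": 0.0, "dy": 0.0, "dz": 0.0, "ax": 0.0, "ay": 0.0, "az": 0.0, "fingers": 0.0}, {"dx": 0.0, "dy": 0.0, "dz": 0.0, "ax": 0.0, "ay": 0.0, "az": 0.0, "fingers": 0.0}, {"dx": 0.0, "dy": 0.0, "dz": 0.0, "ax": 0.0, "ay": 0.0, "az": 0.0, "fingers": 0.0}, {"dx": 0.0, "dy": 0.0, "dz": 0.0, "ax": 0.0, "ay": 0.0, "az": 0.0, "fingers": 0.0}, {"dx": 0.0, "dy": 0.0, "dz": 0.0, "ax": 0.0, "ay": 0.0, "az": 0.0, "fingers": 0.0}]'

```text
time_s: 5.67
tool_pos: [568.8, -326.8, 104.6]
eef_rot: [-0.0, 1.0, 0.0, -0.0]
contact_force: [-0.4, 0.5, 0.4]
opening: 0.313
grasp_force: 30.0
```

step_arm --targets '[{"dx": 0.0, "dy": 0.0, "dz": -0.004, "ax": 0.0, "ay": 0.0, "az": 0.0, "fingers": 0.0}, {"dx": 0.0, "dy": 0.0, "dz": -0.014, "ax": 0.0, "ay": 0.0, "az": 0.0, "fingers": 0.0}, {"dx": 0.0, "dy": 0.0, "dz": -0.03, "ax": 0.0, "ay": 0.0, "az": 0.0, "fingers": 0.0}, {"dx": 0.0, "dy": 0.0, "dz": -0.05, "ax": 0.0, "ay": 0.0, "az": 0.0, "fingers": 0.0}, {"dx": 0.0, "dy": 0.0, "dz": -0.072, "ax": 0.0, "ay": 0.0, "az": 0.0, "fingers": 0.0}, {"dx": 0.0, "dy": 0.0, "dz": -0.094, "ax": 0.0, "ay": 0.0, "az": 0.0, "fingers": 0.0}, {"dx": 0.0, "dy": 0.0, "dz": -0.114, "ax": 0.0, "ay": 0.0, "az": 0.0, "fingers": 0.0}, {"dx": 0.0, "dy": 0.0, "dz": -0.13, "ax": 0.0, "ay": 0.0, "az": 0.0, "fingers": 0.0}, {"dx": 0.0, "dy": 0.0, "dz": -0.138, "ax": 0.0, "ay": 0.0, "az": 0.0, "fingers": 0.0}, {"dx": 0.0, "dy": 0.0, "dz": -0.14, "ax": 0.0, "ay": 0.0, "az": 0.0, "fingers": 0.0}]'

```text
time_s: 6.5
tool_pos: [569.6, -327.4, 247.6]
eef_rot: [-0.0, 1.0, -0.001, 0.002]
contact_force: [0.5, -0.3, -1.7]
opening: 0.312
grasp_force: 30.0
```

```bash
python3 - <<'E'
from h import *
import pickle
o=ctrl.get_obs();print(o["tool_pos"],o["grasp_force"],o["opening"],o["contact_force"])
for c in ("top","scene"):
    s=optics.snapshot(c); pickle.dump(s,open(f"ref_{c}.pkl","wb"))
    if c=="top":
        # rectified disc image, 1px=1mm, x right = world +x, y down = world +y
        H=[];W=[]
        gx,gy=np.meshgrid(np.arange(-150,151),np.arange(-150,151))
        pts=np.stack([gx.ravel()+570,gy.ravel()+3.5,np.full(gx.size,52.)],1)
        p=cv2.projectPoints(pts,cv2.Rodrigues(np.array(s["R"],float))[0],np.array(s["t"],float),K(s),np.array(s["D"],float))[0].reshape(301,301,2).astype(np.float32)
        im=cv2.remap(s["img"][:,:,::-1].copy(),p[...,0],p[...,1],cv2.INTER_CUBIC)
        cv2.circle(im,(150,150),85,(0,255,0),1)
        cv2.circle(im,(150,150),140,(0,255,255),1)
        cv2.imwrite("pics/rect.png",cv2.resize(im,None,fx=1.98,fy=1.98))
E
```

```text
[ 569.58942987 -327.43316087  247.61610196] 29.99754399061203 0.31231127514338247 [ 0.51173315 -0.3312516  -1.7028369 ]
```

View pics/rect.png

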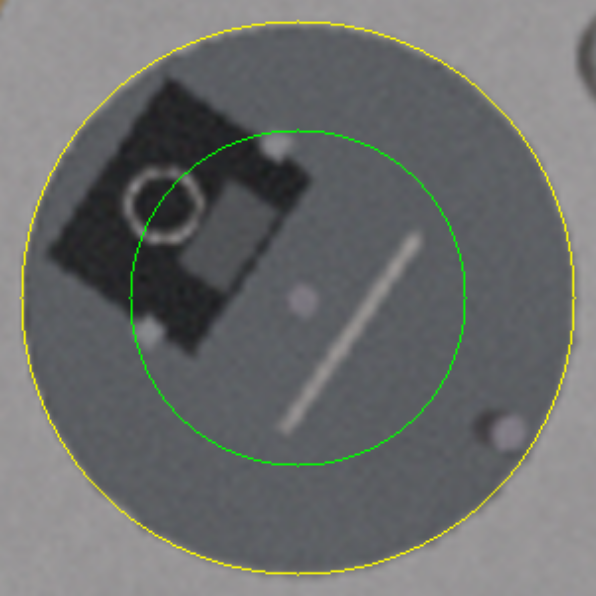

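step_arm --targets '[{"dx": -0.0011, "dy": 0.0035, "dz": 0.0, "ax": 0.0, "ay": 0.0, "az": 0.0, "fingers": 0.0}, {"dx": -0.0043, "dy": 0.0137, "dz": 0.0, "ax": 0.0, "ay": 0.0, "az": 0.0, "fingers": 0.0}, {"dx": -0.0094, "dy": 0.0304, "dz": 0.0, "ax": 0.0, "ay": 0.0, "az": 0.0, "fingers": 0.0}, {"dx": -0.0164, "dy": 0.0528, "dz": 0.0, "ax": 0.0, "ay": 0.0, "az": 0.0, "fingers": 0.0}, {"dx": -0.025, "dy": 0.0803, "dz": 0.0, "ax": 0.0, "ay": 0.0, "az": 0.0, "fingers": 0.0}, {"dx": -0.0347, "dy": 0.1118, "dz": 0.0, "ax": 0.0, "ay": 0.0, "az": 0.0, "fingers": 0.0}, {"dx": -0.0452, "dy": 0.1454, "dz": 0.0, "ax": 0.0, "ay": 0.0, "az": 0.0, "fingers": 0.0}, {"dx": -0.0562, "dy": 0.1809, "dz": 0.0, "ax": 0.0, "ay": 0.0, "az": 0.0, "fingers": 0.0}]'

```text
time_s: 7.27
tool_pos: [624.6, -143.8, 243.2]
eef_rot: [0.0, 1.0, 0.0, -0.001]
contact_force: [-0.0, 0.4, -1.7]
opening: 0.312
grasp_force: 30.0
```

step_arm --targets '[{"dx": -0.011, "dy": 0.0354, "dz": 0.0, "ax": 0.0, "ay": 0.0, "az": 0.0, "fingers": 0.0}, {"dx": -0.0215, "dy": 0.0691, "dz": 0.0, "ax": 0.0, "ay": 0.0, "az": 0.0, "fingers": 0.0}, {"dx": -0.0312, "dy": 0.1006, "dz": 0.0, "ax": 0.0, "ay": 0.0, "az": 0.0, "fingers": 0.0}, {"dx": -0.0398, "dy": 0.128, "dz": 0.0, "ax": 0.0, "ay": 0.0, "az": 0.0, "fingers": 0.0}, {"dx": -0.0468, "dy": 0.1505, "dz": 0.0, "ax": 0.0, "ay": 0.0, "az": 0.0, "fingers": 0.0}, {"dx": -0.0519, "dy": 0.1671, "dz": 0.0, "ax": 0.0, "ay": 0.0, "az": 0.0, "fingers": 0.0}, {"dx": -0.0551, "dy": 0.1774, "dz": 0.0, "ax": 0.0, "ay": 0.0, "az": 0.0, "fingers": 0.0}, {"dx": -0.0562, "dy": 0.1809, "dz": 0.0, "ax": 0.0, "ay": 0.0, "az": 0.0, "fingers": 0.0}, {"dx": -0.0562, "dy": 0.1809, "dz": 0.0, "ax": 0.0, "ay": 0.0, "az": 0.0, "fingers": 0.0}, {"dx": -0.0562, "dy": 0.1809, "dz": 0.0, "ax": 0.0, "ay": 0.0, "az": 0.0, "fingers": 0.0}]'

```text
time_s: 8.1
tool_pos: [680.8, 34.4, 244.2]
eef_rot: [0.0, 1.0, -0.0, -0.0]
contact_force: [-0.1, 0.9, -1.2]
opening: 0.315
grasp_force: 30.0
```

```bash
python3 - <<'E'
from h import *
o=ctrl.get_obs();print(o["tool_pos"],o["eef_rot"],o["joint_vel"].round(3))
P=o["tool_pos"]
for c in("scene","top"):
    s=optics.snapshot(c)
    r=models.tip_of(c,"reader")[:4]
    w=models.search_frame(c,"reader")[:4]
    nz=P[2]-94.6
    print(c,[(np.round(d["xy"],1),round(d["p"],2),ray(s,d["xy"],nz).round(1)[:2]) for d in r],[np.round(d["xy"]) for d in w], pix(s,[P[0],P[1],nz]))
    cv2.imwrite(f"pics/{c}3.png",s["img"][:,:,::-1])
s=cv2.imread("pics/scene3.png")
cv2.imwrite("pics/c3.png",cv2.resize(s[60:260,150:350],None,fx=3,fy=3,interpolation=cv2.INTER_CUBIC))
E
```

```text
[680.79695467  34.44117669 244.16614509] [ 2.85570387e-05  9.99999861e-01 -2.35936410e-04 -4.70431539e-04] [-0.015 -0.007 -0.001  0.001  0.001  0.001]
scene [(array([101.9, 297.8]), 0.93, array([ 785.7, -409.7])), (array([ 96.1, 245. ]), 0.72, array([ 648.2, -386.6])), (array([281.4, 191.2]), 0.69, array([682. ,  25.5]))] [array([ 92., 276.]), array([ 82., 209.]), array([379., 185.]), array([285., 164.])] [284.39074056 189.75749115]
top [(array([365. , 221.9]), 0.82, array([ 456.7, -332.7])), (array([374.3, 171. ]), 0.47, array([ 615.5, -369.4]))] [array([374., 218.]), array([381., 169.])] [244.65081509 151.18940542]
```

View pics/c3.png

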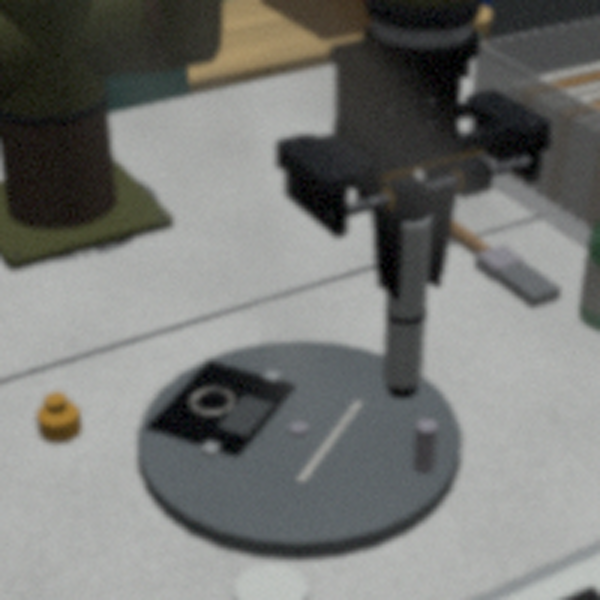

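The nose is at (402,391) in the crop, which is pixel (284,190). The arm pose predicts (284.4,189.8), so the reader is held upright and centred. I'll lower it beside the peg.

step_arm --targets '[{"dx": 0.0, "dy": 0.0, "dz": 0.003, "ax": 0.0, "ay": 0.0, "az": 0.0, "fingers": 0.0}, {"dx": 0.0, "dy": 0.0, "dz": 0.012, "ax": 0.0, "ay": 0.0, "az": 0.0, "fingers": 0.0}, {"dx": 0.0, "dy": 0.0, "dz": 0.025, "ax": 0.0, "ay": 0.0, "az": 0.0, "fingers": 0.0}, {"dx": 0.0, "dy": 0.0, "dz": 0.041, "ax": 0.0, "ay": 0.0, "az": 0.0, "fingers": 0.0}, {"dx": 0.0, "dy": 0.0, "dz": 0.057, "ax": 0.0, "ay": 0.0, "az": 0.0, "fingers": 0.0}, {"dx": 0.0, "dy": 0.0, "dz": 0.07, "ax": 0.0, "ay": 0.0, "az": 0.0, "fingers": 0.0}, {"dx": 0.0, "dy": 0.0, "dz": 0.079, "ax": 0.0, "ay": 0.0, "az": 0.0, "fingers": 0.0}, {"dx": 0.0, "dy": 0.0, "dz": 0.082, "ax": 0.0, "ay": 0.0, "az": 0.0, "fingers": 0.0}, {"dx": 0.0, "dy": 0.0, "dz": 0.082, "ax": 0.0, "ay": 0.0, "az": 0.0, "fingers": 0.0}, {"dx": 0.0, "dy": 0.0, "dz": 0.082, "ax": 0.0, "ay": 0.0, "az": 0.0, "fingers": 0.0}]'

```text
time_s: 9.23
tool_pos: [681.5, 35.0, 163.1]
eef_rot: [-0.0, 1.0, -0.0, 0.0]
contact_force: [0.6, -0.2, -1.4]
opening: 0.311
grasp_force: 30.0
```

```bash
cat >> h.py <<'E'
AX=np.array([570.5,4.0])
def arc(phi,r,p0,z=None,z0=0):
    phi=np.array(phi);r=np.broadcast_to(r,phi.shape)
    X=AX[0]+r*np.cos(phi)-p0[0];Y=AX[1]+r*np.sin(phi)-p0[1]
    z=np.zeros(phi.shape) if z is None else np.array(z)-z0
    for k in range(0,len(phi),10):
        base=np.zeros(3) if k==0 else np.array([X[k-1],Y[k-1],z[k-1]])
        print("[" + ", ".join('{"dx": %.4f, "dy": %.4f, "dz": %.4f, "ax": 0.0, "ay": 0.0, "az": 0.0, "fingers": 0.0}'%(-(x-base[0])/1e3,(y-base[1])/1e3,-(q-base[2])/1e3) for x,y,q in zip(X[k:k+10],Y[k:k+10],z[k:k+10]))+"]")
E
python3 - <<'E'
from h import *
o=ctrl.get_obs();p=o["tool_pos"];print(p,o["joint_vel"].round(3),o["time_s"])
w=np.r_[.15,.3,.4,.5,.6,.75,.9,1.05,1.2,1.35,1.5,1.65,1.8,1.93,2.03,2.1,1.95,1.65,1.3,.95,.6,.3,.12,0]
phi=0.27+np.cumsum(w)/12
z=np.r_[np.zeros(16),0,3,9,18,30,42,51,55]
print(phi.round(2)); arc(phi,115,p,p[2]+z,p[2])
E
```

```text
[681.46145801  34.96273289 163.0854448 ] [ 0.    -0.012 -0.016  0.001  0.002  0.001] 9.2333
[0.28 0.31 0.34 0.38 0.43 0.5  0.57 0.66 0.76 0.87 1.   1.13 1.28 1.44
 1.61 1.79 1.95 2.09 2.2  2.28 2.33 2.35 2.36 2.36]
[{"dx": 0.0005, "dy": 0.0011, "dz": -0.0000, "ax": 0.0, "ay": 0.0, "az": 0.0, "fingers": 0.0}, {"dx": 0.0014, "dy": 0.0038, "dz": -0.0000, "ax": 0.0, "ay": 0.0, "az": 0.0, "fingers": 0.0}, {"dx": 0.0026, "dy": 0.0075, "dz": -0.0000, "ax": 0.0, "ay": 0.0, "az": 0.0, "fingers": 0.0}, {"dx": 0.0043, "dy": 0.0120, "dz": -0.0000, "ax": 0.0, "ay": 0.0, "az": 0.0, "fingers": 0.0}, {"dx": 0.0066, "dy": 0.0172, "dz": -0.0000, "ax": 0.0, "ay": 0.0, "az": 0.0, "fingers": 0.0}, {"dx": 0.0098, "dy": 0.0237, "dz": -0.0000, "ax": 0.0, "ay": 0.0, "az": 0.0, "fingers": 0.0}, {"dx": 0.0141, "dy": 0.0311, "dz": -0.0000, "ax": 0.0, "ay": 0.0, "az": 0.0, "fingers": 0.0}, {"dx": 0.0199, "dy": 0.0393, "dz": -0.0000, "ax": 0.0, "ay": 0.0, "az": 0.0, "fingers": 0.0}, {"dx": 0.0274, "dy": 0.0481, "dz": -0.0000, "ax": 0.0, "ay": 0.0, "az": 0.0, "fingers": 0.0}, {"dx": 0.0368, "dy": 0.0569, "dz": -0.
[... 678 characters left out ...]
y": 0.0, "az": 0.0, "fingers": 0.0}, {"dx": 0.1310, "dy": 0.0121, "dz": -0.0030, "ax": 0.0, "ay": 0.0, "az": 0.0, "fingers": 0.0}, {"dx": 0.1414, "dy": 0.0054, "dz": -0.0090, "ax": 0.0, "ay": 0.0, "az": 0.0, "fingers": 0.0}, {"dx": 0.1486, "dy": -0.0003, "dz": -0.0180, "ax": 0.0, "ay": 0.0, "az": 0.0, "fingers": 0.0}]
[{"dx": 0.0043, "dy": -0.0038, "dz": -0.0120, "ax": 0.0, "ay": 0.0, "az": 0.0, "fingers": 0.0}, {"dx": 0.0064, "dy": -0.0058, "dz": -0.0240, "ax": 0.0, "ay": 0.0, "az": 0.0, "fingers": 0.0}, {"dx": 0.0072, "dy": -0.0066, "dz": -0.0330, "ax": 0.0, "ay": 0.0, "az": 0.0, "fingers": 0.0}, {"dx": 0.0072, "dy": -0.0066, "dz": -0.0370, "ax": 0.0, "ay": 0.0, "az": 0.0, "fingers": 0.0}]
```

```bash
python3 - <<'E'
from h import *
p=ctrl.get_obs()["tool_pos"]
w=np.r_[.12,.22,.25,.2,.13,.13,.13,.13,.13,.13, .13,.13,.13,.16,.22,.32,.45,.6,.76,.92, 1.08,1.24,1.4,1.56,1.72,1.87,2.0,2.08,2.1,1.98, 1.75,1.4,1.05,.7,.4,.2,.08,0,0]
phi=0.27+np.cumsum(w)/12
z=np.r_[np.zeros(30),2,7,15,25,36,46,52,55,55]
print(phi.round(2)); arc(phi,115,p,p[2]+z,p[2])
E
```

```text
[0.28 0.3  0.32 0.34 0.35 0.36 0.37 0.38 0.39 0.4  0.41 0.42 0.43 0.45
 0.46 0.49 0.53 0.58 0.64 0.72 0.81 0.91 1.03 1.16 1.3  1.46 1.63 1.8
 1.97 2.14 2.28 2.4  2.49 2.55 2.58 2.6  2.6  2.6  2.6 ]
[{"dx": 0.0004, "dy": 0.0008, "dz": -0.0000, "ax": 0.0, "ay": 0.0, "az": 0.0, "fingers": 0.0}, {"dx": 0.0010, "dy": 0.0028, "dz": -0.0000, "ax": 0.0, "ay": 0.0, "az": 0.0, "fingers": 0.0}, {"dx": 0.0018, "dy": 0.0051, "dz": -0.0000, "ax": 0.0, "ay": 0.0, "az": 0.0, "fingers": 0.0}, {"dx": 0.0024, "dy": 0.0069, "dz": -0.0000, "ax": 0.0, "ay": 0.0, "az": 0.0, "fingers": 0.0}, {"dx": 0.0028, "dy": 0.0081, "dz": -0.0000, "ax": 0.0, "ay": 0.0, "az": 0.0, "fingers": 0.0}, {"dx": 0.0032, "dy": 0.0093, "dz": -0.0000, "ax": 0.0, "ay": 0.0, "az": 0.0, "fingers": 0.0}, {"dx": 0.0037, "dy": 0.0104, "dz": -0.0000, "ax": 0.0, "ay": 0.0, "az": 0.0, "fingers": 0.0}, {"dx": 0.0041, "dy": 0.0116, "dz": -0.0000, "ax": 0.0, "ay": 0.0, "az": 0.0, "fingers": 0.0}, {"dx": 0.0046, "dy": 0.0128, "dz": -0.0000, "ax": 0.0, "ay": 0.0, "az": 0.0, "fingers": 0.0}, {"dx": 0.0051, "dy": 0.0139, "dz": -0.0000, "ax": 0.0, 
[... 2076 characters left out ...]
": 0.0, "az": 0.0, "fingers": 0.0}, {"dx": 0.0295, "dy": -0.0271, "dz": -0.0150, "ax": 0.0, "ay": 0.0, "az": 0.0, "fingers": 0.0}, {"dx": 0.0334, "dy": -0.0325, "dz": -0.0250, "ax": 0.0, "ay": 0.0, "az": 0.0, "fingers": 0.0}, {"dx": 0.0355, "dy": -0.0357, "dz": -0.0360, "ax": 0.0, "ay": 0.0, "az": 0.0, "fingers": 0.0}, {"dx": 0.0365, "dy": -0.0374, "dz": -0.0460, "ax": 0.0, "ay": 0.0, "az": 0.0, "fingers": 0.0}, {"dx": 0.0369, "dy": -0.0380, "dz": -0.0520, "ax": 0.0, "ay": 0.0, "az": 0.0, "fingers": 0.0}, {"dx": 0.0369, "dy": -0.0380, "dz": -0.0550, "ax": 0.0, "ay": 0.0, "az": 0.0, "fingers": 0.0}, {"dx": 0.0369, "dy": -0.0380, "dz": -0.0550, "ax": 0.0, "ay": 0.0, "az": 0.0, "fingers": 0.0}]
```

step_arm --targets '[{"dx": 0.0004, "dy": 0.0008, "dz": 0.0, "ax": 0.0, "ay": 0.0, "az": 0.0, "fingers": 0.0}, {"dx": 0.001, "dy": 0.0028, "dz": 0.0, "ax": 0.0, "ay": 0.0, "az": 0.0, "fingers": 0.0}, {"dx": 0.0018, "dy": 0.0051, "dz": 0.0, "ax": 0.0, "ay": 0.0, "az": 0.0, "fingers": 0.0}, {"dx": 0.0024, "dy": 0.0069, "dz": 0.0, "ax": 0.0, "ay": 0.0, "az": 0.0, "fingers": 0.0}, {"dx": 0.0028, "dy": 0.0081, "dz": 0.0, "ax": 0.0, "ay": 0.0, "az": 0.0, "fingers": 0.0}, {"dx": 0.0032, "dy": 0.0093, "dz": 0.0, "ax": 0.0, "ay": 0.0, "az": 0.0, "fingers": 0.0}, {"dx": 0.0037, "dy": 0.0104, "dz": 0.0, "ax": 0.0, "ay": 0.0, "az": 0.0, "fingers": 0.0}, {"dx": 0.0041, "dy": 0.0116, "dz": 0.0, "ax": 0.0, "ay": 0.0, "az": 0.0, "fingers": 0.0}, {"dx": 0.0046, "dy": 0.0128, "dz": 0.0, "ax": 0.0, "ay": 0.0, "az": 0.0, "fingers": 0.0}, {"dx": 0.0051, "dy": 0.0139, "dz": 0.0, "ax": 0.0, "ay": 0.0, "az": 0.0, "fingers": 0.0}]'

```text
time_s: 10.07
tool_pos: [675.9, 48.9, 162.6]
eef_rot: [-0.0, 1.0, 0.0, -0.0]
contact_force: [0.5, 0.3, -2.2]
opening: 0.309
grasp_force: 30.0
```

step_arm --targets '[{"dx": 0.0005, "dy": 0.0011, "dz": 0.0, "ax": 0.0, "ay": 0.0, "az": 0.0, "fingers": 0.0}, {"dx": 0.001, "dy": 0.0023, "dz": 0.0, "ax": 0.0, "ay": 0.0, "az": 0.0, "fingers": 0.0}, {"dx": 0.0015, "dy": 0.0034, "dz": 0.0, "ax": 0.0, "ay": 0.0, "az": 0.0, "fingers": 0.0}, {"dx": 0.0022, "dy": 0.0048, "dz": 0.0, "ax": 0.0, "ay": 0.0, "az": 0.0, "fingers": 0.0}, {"dx": 0.0031, "dy": 0.0067, "dz": 0.0, "ax": 0.0, "ay": 0.0, "az": 0.0, "fingers": 0.0}, {"dx": 0.0045, "dy": 0.0094, "dz": 0.0, "ax": 0.0, "ay": 0.0, "az": 0.0, "fingers": 0.0}, {"dx": 0.0066, "dy": 0.0132, "dz": 0.0, "ax": 0.0, "ay": 0.0, "az": 0.0, "fingers": 0.0}, {"dx": 0.0096, "dy": 0.0181, "dz": 0.0, "ax": 0.0, "ay": 0.0, "az": 0.0, "fingers": 0.0}, {"dx": 0.0138, "dy": 0.024, "dz": 0.0, "ax": 0.0, "ay": 0.0, "az": 0.0, "fingers": 0.0}, {"dx": 0.0194, "dy": 0.0309, "dz": 0.0, "ax": 0.0, "ay": 0.0, "az": 0.0, "fingers": 0.0}]'

```text
time_s: 10.9
tool_pos: [656.3, 80.3, 162.7]
eef_rot: [-0.0, 1.0, 0.0, 0.0]
contact_force: [-0.1, -0.0, -2.7]
opening: 0.313
grasp_force: 30.0
```

step_arm --targets '[{"dx": 0.0072, "dy": 0.0075, "dz": 0.0, "ax": 0.0, "ay": 0.0, "az": 0.0, "fingers": 0.0}, {"dx": 0.0162, "dy": 0.0152, "dz": 0.0, "ax": 0.0, "ay": 0.0, "az": 0.0, "fingers": 0.0}, {"dx": 0.0272, "dy": 0.0228, "dz": 0.0, "ax": 0.0, "ay": 0.0, "az": 0.0, "fingers": 0.0}, {"dx": 0.0405, "dy": 0.0296, "dz": 0.0, "ax": 0.0, "ay": 0.0, "az": 0.0, "fingers": 0.0}, {"dx": 0.056, "dy": 0.0351, "dz": 0.0, "ax": 0.0, "ay": 0.0, "az": 0.0, "fingers": 0.0}, {"dx": 0.0736, "dy": 0.0385, "dz": 0.0, "ax": 0.0, "ay": 0.0, "az": 0.0, "fingers": 0.0}, {"dx": 0.0928, "dy": 0.0391, "dz": 0.0, "ax": 0.0, "ay": 0.0, "az": 0.0, "fingers": 0.0}, {"dx": 0.1125, "dy": 0.0363, "dz": 0.0, "ax": 0.0, "ay": 0.0, "az": 0.0, "fingers": 0.0}, {"dx": 0.1316, "dy": 0.0301, "dz": 0.0, "ax": 0.0, "ay": 0.0, "az": 0.0, "fingers": 0.0}, {"dx": 0.1483, "dy": 0.0212, "dz": 0.0, "ax": 0.0, "ay": 0.0, "az": 0.0, "fingers": 0.0}]'

```text
time_s: 11.73
tool_pos: [506.1, 101.8, 162.5]
eef_rot: [-0.001, 1.0, 0.0, -0.0]
contact_force: [-0.3, 0.5, -2.1]
opening: 0.31
grasp_force: 30.0
```

step_arm --targets '[{"dx": 0.0134, "dy": -0.01, "dz": -0.002, "ax": 0.0, "ay": 0.0, "az": 0.0, "fingers": 0.0}, {"dx": 0.023, "dy": -0.0194, "dz": -0.007, "ax": 0.0, "ay": 0.0, "az": 0.0, "fingers": 0.0}, {"dx": 0.0295, "dy": -0.0271, "dz": -0.015, "ax": 0.0, "ay": 0.0, "az": 0.0, "fingers": 0.0}, {"dx": 0.0334, "dy": -0.0325, "dz": -0.025, "ax": 0.0, "ay": 0.0, "az": 0.0, "fingers": 0.0}, {"dx": 0.0355, "dy": -0.0357, "dz": -0.036, "ax": 0.0, "ay": 0.0, "az": 0.0, "fingers": 0.0}, {"dx": 0.0365, "dy": -0.0374, "dz": -0.046, "ax": 0.0, "ay": 0.0, "az": 0.0, "fingers": 0.0}, {"dx": 0.0369, "dy": -0.038, "dz": -0.052, "ax": 0.0, "ay": 0.0, "az": 0.0, "fingers": 0.0}, {"dx": 0.0369, "dy": -0.038, "dz": -0.055, "ax": 0.0, "ay": 0.0, "az": 0.0, "fingers": 0.0}]'

```text
time_s: 12.4
tool_pos: [472.3, 63.1, 219.7]
eef_rot: [-0.0, 1.0, 0.0, 0.001]
contact_force: [0.6, 0.9, -1.4]
opening: 0.311
grasp_force: 30.0
```

```bash
cat >> h.py <<'E'
import pickle
gx,gy=np.meshgrid(np.arange(-140,141,2.),np.arange(-140,141,2.))
rr=np.hypot(gx,gy); aa=np.arctan2(gy,gx)
def disc(s):  # plan picture of the disc plane, 2 mm per pixel
    pts=np.stack([gx.ravel()+AX[0],gy.ravel()+AX[1],np.full(gx.size,53.)],1)
    p=cv2.projectPoints(pts,cv2.Rodrigues(np.array(s["R"],float))[0],np.array(s["t"],float),K(s),np.array(s["D"],float))[0].reshape(*gx.shape,2).astype(np.float32)
    g=cv2.cvtColor(s["img"],cv2.COLOR_RGB2GRAY)
    return cv2.GaussianBlur(cv2.remap(g,p[...,0],p[...,1],cv2.INTER_LINEAR),(3,3),0).astype(np.float32)
REF={c:disc(pickle.load(open(f"ref_{c}.pkl","rb"))) for c in("top","scene")}
TH0=0.606   # peg-side angle of the reference; spot at TH0+pi
def angle(s,c):
    cur=disc(s); m=rr<132
    r=REF[c]; best=[]
    def cost(d):
        M=cv2.getRotationMatrix2D((70,70),-np.degrees(d),1)
        w=cv2.warpAffine(r,M,(141,141),borderMode=cv2.BORDER_REPLICATE)
        return np.minimum(np.abs(w-cur)[m],25).mean()
    D=np.arange(0,2*np.pi,.04); C=[cost(d) for d in D]; i=int(np.argmin(C))
    D2=D[i]+np.arange(-.06,.061,.005); C2=np.array([cost(d) for d in D2]); j=int(np.clip(np.argmin(C2),3,len(D2)-4))
    q=np.polyfit(D2[j-3:j+4]-D2[j],C2[j-3:j+4],2); d=D2[j]-q[1]/2/q[0]
    return (TH0+np.pi+d)%(2*np.pi), C2.min(), np.median(C)
E
python3 - <<'E'
from h import *
o=ctrl.get_obs();print(o["time_s"],o["tool_pos"])
L=[]
for i in range(4):
    for c in("scene","top"):
        t=ctrl.get_obs()["time_s"]; s=optics.snapshot(c); a=angle(s,c); L.append((c,t,a[0])); print(c,round(t,3),np.round(a,3))
    if i==0: cv2.imwrite("pics/chk.png",s["img"][:,:,::-1])
pickle.dump(L,open("L.pkl","wb"))
E
```

```text
12.4 [472.34236647  63.05660895 219.66865758]
scene 12.4 [ 0.558  7.022 13.07 ]
top 12.45 [ 0.716 12.828 16.084]
scene 12.5 [ 0.758  6.907 13.034]
top 12.55 [ 0.912 12.752 16.046]
scene 12.6 [ 0.963  6.903 13.049]
top 12.65 [ 1.115 12.593 15.705]
scene 12.7 [ 1.195  6.783 13.033]
top 12.75 [ 1.303 12.567 15.572]
```

step_arm --targets '[{"dx": -0.003, "dy": -0.002, "dz": 0.0, "ax": 0.0, "ay": 0.0, "az": 0.0, "fingers": 0.0}, {"dx": -0.009, "dy": -0.005, "dz": 0.003, "ax": 0.0, "ay": 0.0, "az": 0.0, "fingers": 0.0}, {"dx": -0.016, "dy": -0.009, "dz": 0.007, "ax": 0.0, "ay": 0.0, "az": 0.0, "fingers": 0.0}, {"dx": -0.022, "dy": -0.013, "dz": 0.01, "ax": 0.0, "ay": 0.0, "az": 0.0, "fingers": 0.0}, {"dx": -0.0255, "dy": -0.015, "dz": 0.01, "ax": 0.0, "ay": 0.0, "az": 0.0, "fingers": 0.0}, {"dx": -0.0255, "dy": -0.015, "dz": 0.01, "ax": 0.0, "ay": 0.0, "az": 0.0, "fingers": 0.0}, {"dx": -0.0255, "dy": -0.015, "dz": 0.01, "ax": 0.0, "ay": 0.0, "az": 0.0, "fingers": 0.0}, {"dx": -0.0255, "dy": -0.015, "dz": 0.01, "ax": 0.0, "ay": 0.0, "az": 0.0, "fingers": 0.0}, {"dx": -0.0255, "dy": -0.015, "dz": 0.01, "ax": 0.0, "ay": 0.0, "az": 0.0, "fingers": 0.0}]'

```text
time_s: 13.55
tool_pos: [496.9, 48.0, 207.8]
eef_rot: [-0.0, 1.0, 0.0, 0.0]
contact_force: [-0.2, 0.2, -1.2]
opening: 0.311
grasp_force: 30.0
```

```bash
cat > meas.py <<'E'
from h import *
import sys
from scipy.optimize import least_squares
L=pickle.load(open("L.pkl","rb"))
o=ctrl.get_obs();print(o["time_s"],o["tool_pos"].round(1))
for i in range(int(sys.argv[1])):
    for c in sys.argv[2:]:
        t=ctrl.get_obs()["time_s"]; s=optics.snapshot(c); a=angle(s,c); L.append((c,t,a[0])); print(c,round(t,3),np.round(a,3))
pickle.dump(L,open("L.pkl","wb"))
print(ctrl.get_obs()["time_s"])
E
cat > fit.py <<'E'
from h import *
from scipy.optimize import least_squares
L=pickle.load(open("L.pkl","rb"))
T0=12.4
def theta(k,t):  # k: th0,w0,I ; dw/dt=-(a+b w)/I
    a,b=.0003,.0004; tau=k[2]*.014/b; u=np.asarray(t)-T0; c=a/b
    return k[0]+(k[1]+c)*tau*(1-np.exp(-u/tau))-c*u
def omega(k,t):
    tau=k[2]*.014/.0004; return (k[1]+.75)*np.exp(-(np.asarray(t)-T0)/tau)-.75
t=np.array([l[1] for l in L]);y=np.array([l[2] for l in L]);top=np.array([l[0]=="top" for l in L])
def res(k):
    d=y-theta(k,t)-k[3]*top; return np.r_[np.angle(np.exp(1j*d))/.015,(k[2]-1.05)/.15,k[3]/.05]
k=least_squares(res,[.56,2.05,1.05,0],loss="soft_l1").x
if __name__=="__main__": print("fit",k.round(4),"res",(res(k)[:-2]*.015).round(3)[-14:])
E
python3 meas.py 3 scene top; python3 fit.py
```

```text
13.55 [496.9  48.  207.8]
scene 13.55 [ 2.89   6.193 12.733]
top 13.6 [ 2.984 13.075 16.291]
scene 13.65 [ 3.082  5.477 12.875]
top 13.7 [ 3.175 13.021 16.196]
scene 13.75 [ 3.278  4.557 13.174]
top 13.8 [ 3.371 13.066 16.129]
13.85
fit [0.5755 2.0454 1.0341 0.0185] res [-0.018  0.02  -0.021  0.012 -0.02   0.012  0.009 -0.002  0.013 -0.01
  0.01  -0.013  0.011 -0.012]
```

step_arm --targets '[{"dx": 0.0, "dy": 0.0, "dz": 0.0, "ax": 0.0, "ay": 0.0, "az": 0.0, "fingers": 0.0}, {"dx": 0.0, "dy": 0.0, "dz": 0.0, "ax": 0.0, "ay": 0.0, "az": 0.0, "fingers": 0.0}, {"dx": 0.0, "dy": 0.0, "dz": 0.0, "ax": 0.0, "ay": 0.0, "az": 0.0, "fingers": 0.0}, {"dx": 0.0, "dy": 0.0, "dz": 0.0, "ax": 0.0, "ay": 0.0, "az": 0.0, "fingers": 0.0}, {"dx": 0.0, "dy": 0.0, "dz": 0.0, "ax": 0.0, "ay": 0.0, "az": 0.0, "fingers": 0.0}, {"dx": 0.0, "dy": 0.0, "dz": 0.0, "ax": 0.0, "ay": 0.0, "az": 0.0, "fingers": 0.0}, {"dx": 0.0, "dy": 0.0, "dz": 0.0, "ax": 0.0, "ay": 0.0, "az": 0.0, "fingers": 0.0}, {"dx": 0.0, "dy": 0.0, "dz": 0.0, "ax": 0.0, "ay": 0.0, "az": 0.0, "fingers": 0.0}, {"dx": 0.0, "dy": 0.0, "dz": 0.0, "ax": 0.0, "ay": 0.0, "az": 0.0, "fingers": 0.0}, {"dx": 0.0, "dy": 0.0, "dz": 0.0, "ax": 0.0, "ay": 0.0, "az": 0.0, "fingers": 0.0}]'

```text
time_s: 14.68
tool_pos: [496.9, 47.9, 207.7]
eef_rot: [-0.0, 1.0, -0.0, 0.0]
contact_force: [-1.1, 0.1, -1.8]
opening: 0.312
grasp_force: 30.0
```

```bash
python3 meas.py 2 scene top; python3 fit.py
```

```text
14.6833 [496.9  47.9 207.7]
scene 14.683 [ 5.024  6.37  13.453]
top 14.733 [ 5.139 14.125 17.096]
scene 14.783 [ 5.204  6.644 13.325]
top 14.833 [ 5.326 14.181 17.215]
14.8833
fit [0.5759 2.0455 0.9222 0.0216] res [-0.021  0.009  0.009 -0.005  0.018 -0.007  0.017 -0.009  0.018 -0.007
 -0.001 -0.001 -0.007  0.001]
```

step_arm --targets '[{"dx": 0.0, "dy": 0.0, "dz": 0.0, "ax": 0.0, "ay": 0.0, "az": 0.0, "fingers": 0.0}, {"dx": 0.0, "dy": 0.0, "dz": 0.0, "ax": 0.0, "ay": 0.0, "az": 0.0, "fingers": 0.0}, {"dx": 0.0, "dy": 0.0, "dz": 0.0, "ax": 0.0, "ay": 0.0, "az": 0.0, "fingers": 0.0}, {"dx": 0.0, "dy": 0.0, "dz": 0.0, "ax": 0.0, "ay": 0.0, "az": 0.0, "fingers": 0.0}, {"dx": 0.0, "dy": 0.0, "dz": 0.0, "ax": 0.0, "ay": 0.0, "az": 0.0, "fingers": 0.0}, {"dx": 0.0, "dy": 0.0, "dz": 0.0, "ax": 0.0, "ay": 0.0, "az": 0.0, "fingers": 0.0}, {"dx": 0.0, "dy": 0.0, "dz": 0.0, "ax": 0.0, "ay": 0.0, "az": 0.0, "fingers": 0.0}, {"dx": 0.0, "dy": 0.0, "dz": 0.0, "ax": 0.0, "ay": 0.0, "az": 0.0, "fingers": 0.0}]'

```text
time_s: 15.55
tool_pos: [496.9, 47.9, 207.7]
eef_rot: [-0.0, 1.0, -0.0, 0.0]
contact_force: [0.5, -0.4, -2.1]
opening: 0.313
grasp_force: 30.0
```

```bash
python3 meas.py 2 scene top; python3 fit.py
cat > track.py <<'E'
from fit import *
from h import arc
import sys
np.set_printoptions(suppress=True)
# start time for a smooth catch-up over N rows
o=ctrl.get_obs(); t0=o["time_s"]; p=o["tool_pos"]
N=14; phi0=np.arctan2(p[1]-AX[1],p[0]-AX[0])%(2*np.pi)
# blend speed 0 -> w, smoothstep: covers half
u=np.arange(1,N+1)/N; S=u**3-u**4/2   # integral of smoothstep
best=None
for wait in range(0,40):
    ts=t0+wait/12; te=ts+N/12
    gap=(theta(k,te)-omega(k,te)*N/12*.5-phi0)
    g=np.angle(np.exp(1j*gap)); 
    if best is None or abs(g)<abs(best[1]): best=(wait,g,ts,te)
print("wait rows",best,"phi0",phi0,"r",np.hypot(*(p[:2]-AX)),"w",omega(k,t0))
E
python3 track.py
```

```text
15.55 [496.9  47.9 207.7]
scene 15.55 [ 0.267  7.321 12.945]
top 15.6 [ 0.41  14.069 16.497]
scene 15.65 [ 0.44   7.16  13.014]
top 15.7 [ 0.587 14.084 16.35 ]
15.75
fit [0.5662 2.0684 0.7515 0.0289] res [ 0.015 -0.017  0.013 -0.019  0.015 -0.017  0.007  0.001  0.003  0.005
 -0.02   0.007 -0.022  0.01 ]
wait rows (7, np.float64(0.003514952935215842), 16.333333333333332, 17.5) phi0 2.6037418963729366 r 85.68434032404977 w 1.7313373882504428
```

step_arm --targets '[{"dx": 0.0, "dy": 0.0, "dz": 0.0, "ax": 0.0, "ay": 0.0, "az": 0.0, "fingers": 0.0}, {"dx": 0.0, "dy": 0.0, "dz": 0.0, "ax": 0.0, "ay": 0.0, "az": 0.0, "fingers": 0.0}, {"dx": 0.0, "dy": 0.0, "dz": 0.0, "ax": 0.0, "ay": 0.0, "az": 0.0, "fingers": 0.0}, {"dx": 0.0, "dy": 0.0, "dz": 0.0, "ax": 0.0, "ay": 0.0, "az": 0.0, "fingers": 0.0}, {"dx": 0.0, "dy": 0.0, "dz": 0.0, "ax": 0.0, "ay": 0.0, "az": 0.0, "fingers": 0.0}]'

```text
time_s: 16.17
tool_pos: [496.9, 47.9, 207.6]
eef_rot: [-0.0, 1.0, -0.0, -0.0]
contact_force: [0.0, 0.0, -1.6]
opening: 0.311
grasp_force: 30.0
```

```bash
python3 meas.py 1 scene top
python3 - <<'E'
s=open("fit.py").read()
i=s.index("def res"); 
s=s[:i]+'''def res(k):
    d=y-theta(k,t)-np.where(top,k[3]+k[4]*np.cos(y)+k[5]*np.sin(y),k[6]*np.cos(y)+k[7]*np.sin(y))
    return np.r_[np.angle(np.exp(1j*d))/.012,(k[2]-1.0)/.13,k[3:]/.025]
k=least_squares(res,[.56,2.05,1.0,0,0,0,0,0],bounds=([-9,1,.79]+[-1]*5,[9,3,1.31]+[1]*5),loss="soft_l1").x
n=len(y)
if __name__=="__main__": print("fit",k.round(4),"res",(res(k)[:n]*.012).round(3)[-14:])
'''
open("fit.py","w").write(s)
open("track.py","w").write('''from fit import *
np.set_printoptions(suppress=True,precision=3)
o=ctrl.get_obs(); t0=o["time_s"]; p=o["tool_pos"]
phi0=np.arctan2(p[1]-AX[1],p[0]-AX[0])
N=14; ts=t0+np.arange(1,31)/12; te=ts[N-1]; T=N/12
th=theta(k,te); th-=2*np.pi*np.round((th-omega(k,te)*T/2-phi0)/2/np.pi); w=omega(k,te)
A=np.array([[T**3,T**4,T**5],[3*T**2,4*T**3,5*T**4],[6*T,12*T**2,20*T**3]])
c=np.linalg.solve(A,[th-phi0,w,-.08]); u=ts-t0
phi=np.where(u<=T+1e-6,phi0+c[0]*u**3+c[1]*u**4+c[2]*u**5,th+theta(k,ts)-theta(k,te))
print("lag",th-w*T/2-phi0,"w",w,"speeds",np.diff(np.r_[phi0,phi])[:16]*12)
s=np.clip(u/T,0,1); sm=s**3*(10-15*s+6*s*s)
r0=np.hypot(*(p[:2]-AX)); arc(phi,r0+(85-r0)*sm,p,p[2]+(168.6-p[2])*sm,p[2])
pickle.dump((ts,phi),open("cmd.pkl","wb")); print(t0)
''')
E
python3 fit.py; python3 track.py
```

```text
16.1667 [496.9  47.9 207.6]
scene 16.167 [ 1.398  6.602 12.951]
top 16.217 [ 1.856 13.51  15.762]
16.2667
fit [ 0.5968  2.0102  1.146   0.0234 -0.0031 -0.01   -0.0316 -0.0185] res [-0.004 -0.004 -0.005 -0.002  0.006  0.004  0.006  0.007 -0.01  -0.009
 -0.017 -0.011  0.01   0.342]
lag 0.008821373891188422 w 1.6846450376905127 speeds [0.008 0.056 0.146 0.268 0.417 0.585 0.763 0.944 1.122 1.287 1.433 1.552
 1.637 1.679 1.682 1.677]
[{"dx": 0.0000, "dy": -0.0001, "dz": 0.0001, "ax": 0.0, "ay": 0.0, "az": 0.0, "fingers": 0.0}, {"dx": 0.0002, "dy": -0.0004, "dz": 0.0009, "ax": 0.0, "ay": 0.0, "az": 0.0, "fingers": 0.0}, {"dx": 0.0007, "dy": -0.0013, "dz": 0.0027, "ax": 0.0, "ay": 0.0, "az": 0.0, "fingers": 0.0}, {"dx": 0.0016, "dy": -0.0030, "dz": 0.0057, "ax": 0.0, "ay": 0.0, "az": 0.0, "fingers": 0.0}, {"dx": 0.0029, "dy": -0.0057, "dz": 0.0096, "ax": 0.0, "ay": 0.0, "az": 0.0, "fingers": 0.0}, {"dx": 0.0046, "dy": -0.0095, "dz": 0.0144, "ax": 0.0, "ay": 0.0, "az": 0.0, "fingers": 0.0}, {"dx": 0.0066, "dy": -0.0146, "dz": 0.0195, "ax": 0.0, "ay": 0.0, "az": 0.0, "fingers": 0.0}, {"dx": 0
[... 1486 characters left out ...]
az": 0.0, "fingers": 0.0}, {"dx": -0.0460, "dy": -0.0004, "dz": -0.0000, "ax": 0.0, "ay": 0.0, "az": 0.0, "fingers": 0.0}, {"dx": -0.0569, "dy": 0.0034, "dz": -0.0000, "ax": 0.0, "ay": 0.0, "az": 0.0, "fingers": 0.0}, {"dx": -0.0672, "dy": 0.0086, "dz": -0.0000, "ax": 0.0, "ay": 0.0, "az": 0.0, "fingers": 0.0}, {"dx": -0.0766, "dy": 0.0151, "dz": -0.0000, "ax": 0.0, "ay": 0.0, "az": 0.0, "fingers": 0.0}, {"dx": -0.0851, "dy": 0.0229, "dz": -0.0000, "ax": 0.0, "ay": 0.0, "az": 0.0, "fingers": 0.0}, {"dx": -0.0924, "dy": 0.0316, "dz": -0.0000, "ax": 0.0, "ay": 0.0, "az": 0.0, "fingers": 0.0}, {"dx": -0.0985, "dy": 0.0412, "dz": -0.0000, "ax": 0.0, "ay": 0.0, "az": 0.0, "fingers": 0.0}]
16.2667
```

step_arm --targets '[{"dx": 0.0, "dy": -0.0001, "dz": 0.0001, "ax": 0.0, "ay": 0.0, "az": 0.0, "fingers": 0.0}, {"dx": 0.0002, "dy": -0.0004, "dz": 0.0009, "ax": 0.0, "ay": 0.0, "az": 0.0, "fingers": 0.0}, {"dx": 0.0007, "dy": -0.0013, "dz": 0.0027, "ax": 0.0, "ay": 0.0, "az": 0.0, "fingers": 0.0}, {"dx": 0.0016, "dy": -0.003, "dz": 0.0057, "ax": 0.0, "ay": 0.0, "az": 0.0, "fingers": 0.0}, {"dx": 0.0029, "dy": -0.0057, "dz": 0.0096, "ax": 0.0, "ay": 0.0, "az": 0.0, "fingers": 0.0}, {"dx": 0.0046, "dy": -0.0095, "dz": 0.0144, "ax": 0.0, "ay": 0.0, "az": 0.0, "fingers": 0.0}, {"dx": 0.0066, "dy": -0.0146, "dz": 0.0195, "ax": 0.0, "ay": 0.0, "az": 0.0, "fingers": 0.0}, {"dx": 0.0085, "dy": -0.021, "dz": 0.0247, "ax": 0.0, "ay": 0.0, "az": 0.0, "fingers": 0.0}, {"dx": 0.0102, "dy": -0.0287, "dz": 0.0294, "ax": 0.0, "ay": 0.0, "az": 0.0, "fingers": 0.0}, {"dx": 0.0113, "dy": -0.0378, "dz": 0.0334, "ax": 0.0, "ay": 0.0, "az": 0.0, "fingers": 0.0}]'

```text
time_s: 17.1
tool_pos: [485.0, 9.3, 173.4]
eef_rot: [-0.0, 1.0, -0.0, -0.0]
contact_force: [-0.5, 0.3, -1.7]
opening: 0.309
grasp_force: 30.0
```

step_arm --targets '[{"dx": 0.0001, "dy": -0.0102, "dz": 0.0029, "ax": 0.0, "ay": 0.0, "az": 0.0, "fingers": 0.0}, {"dx": -0.0012, "dy": -0.0211, "dz": 0.0047, "ax": 0.0, "ay": 0.0, "az": 0.0, "fingers": 0.0}, {"dx": -0.004, "dy": -0.0323, "dz": 0.0055, "ax": 0.0, "ay": 0.0, "az": 0.0, "fingers": 0.0}, {"dx": -0.0085, "dy": -0.0433, "dz": 0.0057, "ax": 0.0, "ay": 0.0, "az": 0.0, "fingers": 0.0}, {"dx": -0.0144, "dy": -0.0536, "dz": 0.0057, "ax": 0.0, "ay": 0.0, "az": 0.0, "fingers": 0.0}, {"dx": -0.0217, "dy": -0.063, "dz": 0.0057, "ax": 0.0, "ay": 0.0, "az": 0.0, "fingers": 0.0}]'

```text
time_s: 17.6
tool_pos: [508.2, -54.3, 168.9]
eef_rot: [0.0, 1.0, -0.0, 0.0]
contact_force: [-0.6, 0.6, -1.9]
opening: 0.311
grasp_force: 30.0
```

```bash
python3 - <<'E'
from h import *
o=ctrl.get_obs(); p=o["tool_pos"]; t=o["time_s"]
s=optics.snapshot("scene"); a=angle(s,"scene")
L=pickle.load(open("L.pkl","rb")); L.append(("scene",t,a[0])); pickle.dump(L,open("L.pkl","wb"))
ts,phi=pickle.load(open("cmd.pkl","rb")); i=np.argmin(abs(ts-t))
print(t,p,np.round(a,3),"cmd",phi[i]%(2*np.pi),"actual",np.arctan2(p[1]-4,p[0]-570.5)%(2*np.pi),np.hypot(*(p[:2]-AX)))
im=s["img"][:,:,::-1].copy(); q=pix(s,[AX[0]+85*np.cos(a[0]),AX[1]+85*np.sin(a[0]),54])
cv2.imwrite("pics/tr.png",cv2.resize(im[100:260,150:350],None,fx=3.5,fy=3.5,interpolation=cv2.INTER_CUBIC)); print((q-[150,100])*3.5,(pix(s,p-[0,0,94.6])-[150,100])*3.5)
E
python3 fit.py
```

```text
17.6 [508.16297444 -54.33671353 168.90674611] [ 3.842  2.286 13.555] cmd 3.875129893429367 actual 3.8938531376775734 85.37609091688901
[241.36621583 331.09704339] [237.22882472 312.51410992]
fit [ 5.876e-01  2.028e+00  9.897e-01  2.360e-02  1.600e-03 -5.600e-03
 -2.610e-02 -1.190e-02] res [-0.004 -0.003 -0.002  0.008  0.004  0.007  0.006 -0.011 -0.008 -0.017
 -0.008  0.02   0.357 -0.004]
```

View pics/tr.png

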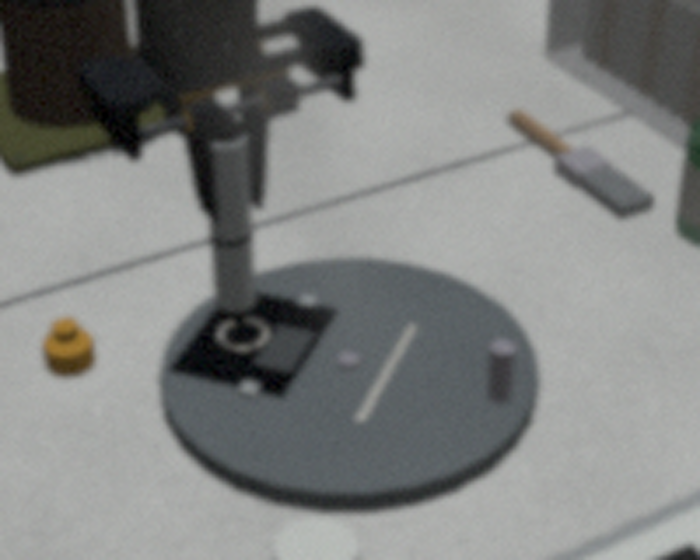

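```bash
cat > cont.py <<'E'
from fit import *
import sys
n=int(sys.argv[1]); o=ctrl.get_obs(); t0=o["time_s"]
tsp,php=pickle.load(open("cmd.pkl","rb")); phc=php[np.argmin(abs(tsp-float(sys.argv[2])))]
ts=t0+np.arange(1,n+1)/12; th=theta(k,ts); t00=theta(k,t0); sh=2*np.pi*np.round((t00-phc)/2/np.pi); th=th-sh; t00-=sh
dec=np.zeros(n); dec[:4]=[.75,.42,.15,.03]
lead=np.zeros(n)
if n>6: lead[-5:]=[.004,.012,.022,.031,.038]
phi=th+(phc-t00)*dec+lead
print("off",phc-t00,"w",omega(k,t0),omega(k,ts[-1]),"speeds",(np.diff(np.r_[phc,phi])*12).round(2))
arc(phi,85,AX+85*np.array([np.cos(phc),np.sin(phc)]))
pickle.dump((ts,phi),open("cmd.pkl","wb"))
E
python3 cont.py 20 17.6
```

```text
off -0.024785192433784076 w 1.6372941900025832 1.5251457511975244 speeds [1.71 1.73 1.7  1.65 1.62 1.61 1.6  1.59 1.59 1.58 1.58 1.57 1.57 1.56
 1.56 1.6  1.64 1.66 1.64 1.61]
[{"dx": -0.0087, "dy": -0.0084, "dz": -0.0000, "ax": 0.0, "ay": 0.0, "az": 0.0, "fingers": 0.0}, {"dx": -0.0186, "dy": -0.0155, "dz": -0.0000, "ax": 0.0, "ay": 0.0, "az": 0.0, "fingers": 0.0}, {"dx": -0.0293, "dy": -0.0211, "dz": -0.0000, "ax": 0.0, "ay": 0.0, "az": 0.0, "fingers": 0.0}, {"dx": -0.0404, "dy": -0.0250, "dz": -0.0000, "ax": 0.0, "ay": 0.0, "az": 0.0, "fingers": 0.0}, {"dx": -0.0516, "dy": -0.0273, "dz": -0.0000, "ax": 0.0, "ay": 0.0, "az": 0.0, "fingers": 0.0}, {"dx": -0.0629, "dy": -0.0281, "dz": -0.0000, "ax": 0.0, "ay": 0.0, "az": 0.0, "fingers": 0.0}, {"dx": -0.0742, "dy": -0.0274, "dz": -0.0000, "ax": 0.0, "ay": 0.0, "az": 0.0, "fingers": 0.0}, {"dx": -0.0853, "dy": -0.0252, "dz": -0.0000, "ax": 0.0, "ay": 0.0, "az": 0.0, "fingers": 0.0}, {"dx": -0.0959, "dy": -0.0215, "dz": -0.0000, "ax": 0.0, "ay": 0.0, "az": 0.0, "fingers": 0.0}, {"dx": -0.1060, "dy": -0.0165, "dz": -0.0000, "ax": 0.0, "a
[... 287 characters left out ...]
": 0.0, "az": 0.0, "fingers": 0.0}, {"dx": -0.0309, "dy": 0.0312, "dz": -0.0000, "ax": 0.0, "ay": 0.0, "az": 0.0, "fingers": 0.0}, {"dx": -0.0358, "dy": 0.0411, "dz": -0.0000, "ax": 0.0, "ay": 0.0, "az": 0.0, "fingers": 0.0}, {"dx": -0.0394, "dy": 0.0518, "dz": -0.0000, "ax": 0.0, "ay": 0.0, "az": 0.0, "fingers": 0.0}, {"dx": -0.0416, "dy": 0.0632, "dz": -0.0000, "ax": 0.0, "ay": 0.0, "az": 0.0, "fingers": 0.0}, {"dx": -0.0421, "dy": 0.0750, "dz": -0.0000, "ax": 0.0, "ay": 0.0, "az": 0.0, "fingers": 0.0}, {"dx": -0.0411, "dy": 0.0865, "dz": -0.0000, "ax": 0.0, "ay": 0.0, "az": 0.0, "fingers": 0.0}, {"dx": -0.0386, "dy": 0.0977, "dz": -0.0000, "ax": 0.0, "ay": 0.0, "az": 0.0, "fingers": 0.0}]
```

step_arm --targets '[{"dx": -0.0087, "dy": -0.0084, "dz": 0.0, "ax": 0.0, "ay": 0.0, "az": 0.0, "fingers": 0.0}, {"dx": -0.0186, "dy": -0.0155, "dz": 0.0, "ax": 0.0, "ay": 0.0, "az": 0.0, "fingers": 0.0}, {"dx": -0.0293, "dy": -0.0211, "dz": 0.0, "ax": 0.0, "ay": 0.0, "az": 0.0, "fingers": 0.0}, {"dx": -0.0404, "dy": -0.025, "dz": 0.0, "ax": 0.0, "ay": 0.0, "az": 0.0, "fingers": 0.0}, {"dx": -0.0516, "dy": -0.0273, "dz": 0.0, "ax": 0.0, "ay": 0.0, "az": 0.0, "fingers": 0.0}, {"dx": -0.0629, "dy": -0.0281, "dz": 0.0, "ax": 0.0, "ay": 0.0, "az": 0.0, "fingers": 0.0}, {"dx": -0.0742, "dy": -0.0274, "dz": 0.0, "ax": 0.0, "ay": 0.0, "az": 0.0, "fingers": 0.0}, {"dx": -0.0853, "dy": -0.0252, "dz": 0.0, "ax": 0.0, "ay": 0.0, "az": 0.0, "fingers": 0.0}, {"dx": -0.0959, "dy": -0.0215, "dz": 0.0, "ax": 0.0, "ay": 0.0, "az": 0.0, "fingers": 0.0}, {"dx": -0.106, "dy": -0.0165, "dz": 0.0, "ax": 0.0, "ay": 0.0, "az": 0.0, "fingers": 0.0}]'

```text
time_s: 18.48
tool_pos: [614.5, -69.1, 168.4]
eef_rot: [-0.0, 1.0, 0.0, -0.0]
contact_force: [-0.6, -0.3, -1.8]
opening: 0.314
grasp_force: 30.0
```

step_arm --targets '[{"dx": -0.0093, "dy": 0.0062, "dz": 0.0, "ax": 0.0, "ay": 0.0, "az": 0.0, "fingers": 0.0}, {"dx": -0.0176, "dy": 0.0136, "dz": 0.0, "ax": 0.0, "ay": 0.0, "az": 0.0, "fingers": 0.0}, {"dx": -0.0249, "dy": 0.022, "dz": 0.0, "ax": 0.0, "ay": 0.0, "az": 0.0, "fingers": 0.0}, {"dx": -0.0309, "dy": 0.0312, "dz": 0.0, "ax": 0.0, "ay": 0.0, "az": 0.0, "fingers": 0.0}, {"dx": -0.0358, "dy": 0.0411, "dz": 0.0, "ax": 0.0, "ay": 0.0, "az": 0.0, "fingers": 0.0}, {"dx": -0.0394, "dy": 0.0518, "dz": 0.0, "ax": 0.0, "ay": 0.0, "az": 0.0, "fingers": 0.0}, {"dx": -0.0416, "dy": 0.0632, "dz": 0.0, "ax": 0.0, "ay": 0.0, "az": 0.0, "fingers": 0.0}, {"dx": -0.0421, "dy": 0.075, "dz": 0.0, "ax": 0.0, "ay": 0.0, "az": 0.0, "fingers": 0.0}, {"dx": -0.0411, "dy": 0.0865, "dz": 0.0, "ax": 0.0, "ay": 0.0, "az": 0.0, "fingers": 0.0}, {"dx": -0.0386, "dy": 0.0977, "dz": 0.0, "ax": 0.0, "ay": 0.0, "az": 0.0, "fingers": 0.0}]'

```text
time_s: 19.32
tool_pos: [651.7, 29.7, 168.6]
eef_rot: [-0.0, 1.0, 0.0, -0.0]
contact_force: [-0.2, 0.4, -1.5]
opening: 0.309
grasp_force: 30.0
```

```bash
cat > snap.py <<'E'
from h import *
o=ctrl.get_obs(); p=o["tool_pos"]; t=o["time_s"]
s=optics.snapshot("scene"); a=angle(s,"scene")
L=pickle.load(open("L.pkl","rb")); L.append(("scene",t,a[0])); pickle.dump(L,open("L.pkl","wb"))
ts,phi=pickle.load(open("cmd.pkl","rb")); i=np.argmin(abs(ts-t))
print(t,p,np.round(a,3),"cmd",phi[i]%(2*np.pi),"actual",np.arctan2(p[1]-4,p[0]-570.5)%(2*np.pi),np.hypot(*(p[:2]-AX)))
import fit; fit.k; print("fit",fit.k.round(3),"last res",(fit.res(fit.k)[:fit.n]*.012).round(3)[-4:])
import sys,subprocess
print(subprocess.run(["python3","cont.py",sys.argv[1],str(t)],capture_output=True,text=True).stdout)
cv2.imwrite("pics/tr%d.png"%(t*100),s["img"][:,:,::-1])
E
python3 snap.py 20
```

```text
19.3167 [651.71417754  29.66808556 168.55456588] [ 0.23   9.492 14.326] cmd 0.2893469548573542 actual 0.3061196148634319 85.17390005579492
fit [ 5.880e-01  2.027e+00  9.960e-01  2.400e-02  1.000e-03 -6.000e-03
 -2.600e-02 -1.200e-02] last res [ 0.019  0.356 -0.006  0.001]
off -0.04426168976178779 w 1.5241953044217351 1.4180599565308167 speeds [1.65 1.69 1.65 1.57 1.52 1.49 1.49 1.48 1.48 1.47 1.47 1.46 1.46 1.45
 1.45 1.49 1.53 1.55 1.53 1.5 ]
[{"dx": 0.0041, "dy": 0.0110, "dz": -0.0000, "ax": 0.0, "ay": 0.0, "az": 0.0, "fingers": 0.0}, {"dx": 0.0098, "dy": 0.0215, "dz": -0.0000, "ax": 0.0, "ay": 0.0, "az": 0.0, "fingers": 0.0}, {"dx": 0.0168, "dy": 0.0309, "dz": -0.0000, "ax": 0.0, "ay": 0.0, "az": 0.0, "fingers": 0.0}, {"dx": 0.0245, "dy": 0.0389, "dz": -0.0000, "ax": 0.0, "ay": 0.0, "az": 0.0, "fingers": 0.0}, {"dx": 0.0329, "dy": 0.0455, "dz": -0.0000, "ax": 0.0, "ay": 0.0, "az": 0.0, "fingers": 0.0}, {"dx": 0.0420, "dy": 0.0510, "dz": -0.0000, "ax": 0.0, "ay": 0.0, "az": 0.0, "fingers": 0.0}, {"dx": 0.0516, "dy": 0.0553, "dz": -0.0000, "ax": 0.0, "ay": 0.0, "az": 0.0, "fingers":
[... 539 characters left out ...]
": 0.0, "az": 0.0, "fingers": 0.0}, {"dx": 0.0396, "dy": -0.0103, "dz": -0.0000, "ax": 0.0, "ay": 0.0, "az": 0.0, "fingers": 0.0}, {"dx": 0.0483, "dy": -0.0157, "dz": -0.0000, "ax": 0.0, "ay": 0.0, "az": 0.0, "fingers": 0.0}, {"dx": 0.0565, "dy": -0.0223, "dz": -0.0000, "ax": 0.0, "ay": 0.0, "az": 0.0, "fingers": 0.0}, {"dx": 0.0640, "dy": -0.0302, "dz": -0.0000, "ax": 0.0, "ay": 0.0, "az": 0.0, "fingers": 0.0}, {"dx": 0.0706, "dy": -0.0390, "dz": -0.0000, "ax": 0.0, "ay": 0.0, "az": 0.0, "fingers": 0.0}, {"dx": 0.0759, "dy": -0.0485, "dz": -0.0000, "ax": 0.0, "ay": 0.0, "az": 0.0, "fingers": 0.0}, {"dx": 0.0798, "dy": -0.0584, "dz": -0.0000, "ax": 0.0, "ay": 0.0, "az": 0.0, "fingers": 0.0}]
```

step_arm --targets '[{"dx": 0.0041, "dy": 0.011, "dz": 0.0, "ax": 0.0, "ay": 0.0, "az": 0.0, "fingers": 0.0}, {"dx": 0.0098, "dy": 0.0215, "dz": 0.0, "ax": 0.0, "ay": 0.0, "az": 0.0, "fingers": 0.0}, {"dx": 0.0168, "dy": 0.0309, "dz": 0.0, "ax": 0.0, "ay": 0.0, "az": 0.0, "fingers": 0.0}, {"dx": 0.0245, "dy": 0.0389, "dz": 0.0, "ax": 0.0, "ay": 0.0, "az": 0.0, "fingers": 0.0}, {"dx": 0.0329, "dy": 0.0455, "dz": 0.0, "ax": 0.0, "ay": 0.0, "az": 0.0, "fingers": 0.0}, {"dx": 0.042, "dy": 0.051, "dz": 0.0, "ax": 0.0, "ay": 0.0, "az": 0.0, "fingers": 0.0}, {"dx": 0.0516, "dy": 0.0553, "dz": 0.0, "ax": 0.0, "ay": 0.0, "az": 0.0, "fingers": 0.0}, {"dx": 0.0616, "dy": 0.0584, "dz": 0.0, "ax": 0.0, "ay": 0.0, "az": 0.0, "fingers": 0.0}, {"dx": 0.0719, "dy": 0.0602, "dz": 0.0, "ax": 0.0, "ay": 0.0, "az": 0.0, "fingers": 0.0}, {"dx": 0.0824, "dy": 0.0607, "dz": 0.0, "ax": 0.0, "ay": 0.0, "az": 0.0, "fingers": 0.0}]'

```text
time_s: 20.2
tool_pos: [568.4, 89.1, 168.6]
eef_rot: [-0.0, 1.0, -0.0, 0.0]
contact_force: [-0.6, -0.1, -2.2]
opening: 0.314
grasp_force: 30.0
```

step_arm --targets '[{"dx": 0.0104, "dy": -0.0007, "dz": 0.0, "ax": 0.0, "ay": 0.0, "az": 0.0, "fingers": 0.0}, {"dx": 0.0205, "dy": -0.0027, "dz": 0.0, "ax": 0.0, "ay": 0.0, "az": 0.0, "fingers": 0.0}, {"dx": 0.0303, "dy": -0.0059, "dz": 0.0, "ax": 0.0, "ay": 0.0, "az": 0.0, "fingers": 0.0}, {"dx": 0.0396, "dy": -0.0103, "dz": 0.0, "ax": 0.0, "ay": 0.0, "az": 0.0, "fingers": 0.0}, {"dx": 0.0483, "dy": -0.0157, "dz": 0.0, "ax": 0.0, "ay": 0.0, "az": 0.0, "fingers": 0.0}, {"dx": 0.0565, "dy": -0.0223, "dz": 0.0, "ax": 0.0, "ay": 0.0, "az": 0.0, "fingers": 0.0}, {"dx": 0.064, "dy": -0.0302, "dz": 0.0, "ax": 0.0, "ay": 0.0, "az": 0.0, "fingers": 0.0}, {"dx": 0.0706, "dy": -0.039, "dz": 0.0, "ax": 0.0, "ay": 0.0, "az": 0.0, "fingers": 0.0}, {"dx": 0.0759, "dy": -0.0485, "dz": 0.0, "ax": 0.0, "ay": 0.0, "az": 0.0, "fingers": 0.0}, {"dx": 0.0798, "dy": -0.0584, "dz": 0.0, "ax": 0.0, "ay": 0.0, "az": 0.0, "fingers": 0.0}]'

```text
time_s: 21.03
tool_pos: [489.1, 29.5, 168.6]
eef_rot: [-0.0, 1.0, -0.0, 0.0]
contact_force: [0.7, 0.5, -1.6]
opening: 0.31
grasp_force: 30.0
```

```bash
python3 snap.py 40
```

```text
21.0333 [489.13210025  29.53013757 168.60974646] [ 2.824  6.242 12.817] cmd 2.8227835300252604 actual 2.8375586708581797 85.27908907548938
fit [ 5.890e-01  2.025e+00  1.008e+00  2.500e-02  1.000e-03 -7.000e-03
 -2.800e-02 -1.200e-02] last res [ 0.358 -0.009 -0.004  0.003]
off -0.04643241429403311 w 1.419571618851375 1.2240320798076343 speeds [1.56 1.6  1.56 1.47 1.41 1.39 1.39 1.38 1.38 1.37 1.37 1.36 1.36 1.35
 1.35 1.34 1.34 1.33 1.33 1.32 1.32 1.31 1.31 1.3  1.3  1.29 1.29 1.28
 1.28 1.27 1.27 1.26 1.26 1.25 1.25 1.29 1.34 1.36 1.34 1.31]
[{"dx": 0.0028, "dy": -0.0107, "dz": -0.0000, "ax": 0.0, "ay": 0.0, "az": 0.0, "fingers": 0.0}, {"dx": 0.0041, "dy": -0.0219, "dz": -0.0000, "ax": 0.0, "ay": 0.0, "az": 0.0, "fingers": 0.0}, {"dx": 0.0041, "dy": -0.0329, "dz": -0.0000, "ax": 0.0, "ay": 0.0, "az": 0.0, "fingers": 0.0}, {"dx": 0.0027, "dy": -0.0432, "dz": -0.0000, "ax": 0.0, "ay": 0.0, "az": 0.0, "fingers": 0.0}, {"dx": 0.0001, "dy": -0.0529, "dz": -0.0000, "ax": 0.0, "ay": 0.0, "az": 0.0, "fingers": 0.0}, {"dx": -0.0034, "dy": -0.0621, "dz": -0.0000, "ax": 0.0, "ay": 0.0, "az": 0.
[... 2556 characters left out ...]
.0, "ay": 0.0, "az": 0.0, "fingers": 0.0}, {"dx": 0.0056, "dy": 0.0350, "dz": -0.0000, "ax": 0.0, "ay": 0.0, "az": 0.0, "fingers": 0.0}, {"dx": 0.0092, "dy": 0.0431, "dz": -0.0000, "ax": 0.0, "ay": 0.0, "az": 0.0, "fingers": 0.0}, {"dx": 0.0138, "dy": 0.0510, "dz": -0.0000, "ax": 0.0, "ay": 0.0, "az": 0.0, "fingers": 0.0}, {"dx": 0.0194, "dy": 0.0587, "dz": -0.0000, "ax": 0.0, "ay": 0.0, "az": 0.0, "fingers": 0.0}, {"dx": 0.0259, "dy": 0.0657, "dz": -0.0000, "ax": 0.0, "ay": 0.0, "az": 0.0, "fingers": 0.0}, {"dx": 0.0331, "dy": 0.0719, "dz": -0.0000, "ax": 0.0, "ay": 0.0, "az": 0.0, "fingers": 0.0}, {"dx": 0.0408, "dy": 0.0771, "dz": -0.0000, "ax": 0.0, "ay": 0.0, "az": 0.0, "fingers": 0.0}]
```

step_arm --targets '[{"dx": 0.0028, "dy": -0.0107, "dz": 0.0, "ax": 0.0, "ay": 0.0, "az": 0.0, "fingers": 0.0}, {"dx": 0.0041, "dy": -0.0219, "dz": 0.0, "ax": 0.0, "ay": 0.0, "az": 0.0, "fingers": 0.0}, {"dx": 0.0041, "dy": -0.0329, "dz": 0.0, "ax": 0.0, "ay": 0.0, "az": 0.0, "fingers": 0.0}, {"dx": 0.0027, "dy": -0.0432, "dz": 0.0, "ax": 0.0, "ay": 0.0, "az": 0.0, "fingers": 0.0}, {"dx": 0.0001, "dy": -0.0529, "dz": 0.0, "ax": 0.0, "ay": 0.0, "az": 0.0, "fingers": 0.0}, {"dx": -0.0034, "dy": -0.0621, "dz": 0.0, "ax": 0.0, "ay": 0.0, "az": 0.0, "fingers": 0.0}, {"dx": -0.008, "dy": -0.0707, "dz": 0.0, "ax": 0.0, "ay": 0.0, "az": 0.0, "fingers": 0.0}, {"dx": -0.0136, "dy": -0.0788, "dz": 0.0, "ax": 0.0, "ay": 0.0, "az": 0.0, "fingers": 0.0}, {"dx": -0.02, "dy": -0.0861, "dz": 0.0, "ax": 0.0, "ay": 0.0, "az": 0.0, "fingers": 0.0}, {"dx": -0.0272, "dy": -0.0927, "dz": 0.0, "ax": 0.0, "ay": 0.0, "az": 0.0, "fingers": 0.0}]'

```text
time_s: 21.92
tool_pos: [517.7, -62.9, 168.5]
eef_rot: [-0.0, 1.0, 0.0, -0.0]
contact_force: [0.1, 0.5, -1.6]
opening: 0.312
grasp_force: 30.0
```

step_arm --targets '[{"dx": -0.0078, "dy": -0.0057, "dz": 0.0, "ax": 0.0, "ay": 0.0, "az": 0.0, "fingers": 0.0}, {"dx": -0.0163, "dy": -0.0104, "dz": 0.0, "ax": 0.0, "ay": 0.0, "az": 0.0, "fingers": 0.0}, {"dx": -0.0251, "dy": -0.0141, "dz": 0.0, "ax": 0.0, "ay": 0.0, "az": 0.0, "fingers": 0.0}, {"dx": -0.0343, "dy": -0.0168, "dz": 0.0, "ax": 0.0, "ay": 0.0, "az": 0.0, "fingers": 0.0}, {"dx": -0.0437, "dy": -0.0184, "dz": 0.0, "ax": 0.0, "ay": 0.0, "az": 0.0, "fingers": 0.0}, {"dx": -0.0532, "dy": -0.019, "dz": 0.0, "ax": 0.0, "ay": 0.0, "az": 0.0, "fingers": 0.0}, {"dx": -0.0626, "dy": -0.0185, "dz": 0.0, "ax": 0.0, "ay": 0.0, "az": 0.0, "fingers": 0.0}, {"dx": -0.0719, "dy": -0.017, "dz": 0.0, "ax": 0.0, "ay": 0.0, "az": 0.0, "fingers": 0.0}, {"dx": -0.081, "dy": -0.0144, "dz": 0.0, "ax": 0.0, "ay": 0.0, "az": 0.0, "fingers": 0.0}, {"dx": -0.0896, "dy": -0.0109, "dz": 0.0, "ax": 0.0, "ay": 0.0, "az": 0.0, "fingers": 0.0}]'

```text
time_s: 22.75
tool_pos: [607.5, -72.6, 168.5]
eef_rot: [-0.0, 1.0, 0.0, -0.0]
contact_force: [0.1, -0.4, -2.3]
opening: 0.309
grasp_force: 30.0
```

step_arm --targets '[{"dx": -0.0082, "dy": 0.0044, "dz": 0.0, "ax": 0.0, "ay": 0.0, "az": 0.0, "fingers": 0.0}, {"dx": -0.0159, "dy": 0.0097, "dz": 0.0, "ax": 0.0, "ay": 0.0, "az": 0.0, "fingers": 0.0}, {"dx": -0.0229, "dy": 0.0157, "dz": 0.0, "ax": 0.0, "ay": 0.0, "az": 0.0, "fingers": 0.0}, {"dx": -0.0292, "dy": 0.0225, "dz": 0.0, "ax": 0.0, "ay": 0.0, "az": 0.0, "fingers": 0.0}, {"dx": -0.0346, "dy": 0.0298, "dz": 0.0, "ax": 0.0, "ay": 0.0, "az": 0.0, "fingers": 0.0}, {"dx": -0.0393, "dy": 0.0377, "dz": 0.0, "ax": 0.0, "ay": 0.0, "az": 0.0, "fingers": 0.0}, {"dx": -0.0431, "dy": 0.046, "dz": 0.0, "ax": 0.0, "ay": 0.0, "az": 0.0, "fingers": 0.0}, {"dx": -0.0459, "dy": 0.0547, "dz": 0.0, "ax": 0.0, "ay": 0.0, "az": 0.0, "fingers": 0.0}, {"dx": -0.0478, "dy": 0.0635, "dz": 0.0, "ax": 0.0, "ay": 0.0, "az": 0.0, "fingers": 0.0}, {"dx": -0.0488, "dy": 0.0725, "dz": 0.0, "ax": 0.0, "ay": 0.0, "az": 0.0, "fingers": 0.0}]'

```text
time_s: 23.58
tool_pos: [655.5, 0.5, 168.6]
eef_rot: [-0.0, 1.0, 0.0, -0.0]
contact_force: [-1.2, 0.1, -0.7]
opening: 0.312
grasp_force: 30.0
```

step_arm --targets '[{"dx": 0.0, "dy": 0.009, "dz": 0.0, "ax": 0.0, "ay": 0.0, "az": 0.0, "fingers": 0.0}, {"dx": 0.0009, "dy": 0.0179, "dz": 0.0, "ax": 0.0, "ay": 0.0, "az": 0.0, "fingers": 0.0}, {"dx": 0.0028, "dy": 0.0266, "dz": 0.0, "ax": 0.0, "ay": 0.0, "az": 0.0, "fingers": 0.0}, {"dx": 0.0056, "dy": 0.035, "dz": 0.0, "ax": 0.0, "ay": 0.0, "az": 0.0, "fingers": 0.0}, {"dx": 0.0092, "dy": 0.0431, "dz": 0.0, "ax": 0.0, "ay": 0.0, "az": 0.0, "fingers": 0.0}]'

```text
time_s: 24.0
tool_pos: [645.7, 43.5, 168.5]
eef_rot: [-0.0, 1.0, 0.0, -0.0]
contact_force: [0.2, 0.4, -1.6]
opening: 0.312
grasp_force: 30.0
```

```bash
python3 - <<'E'
from h import *
o=ctrl.get_obs(); p=o["tool_pos"]; t=o["time_s"]
s=optics.snapshot("scene"); print(t,p,angle(s,"scene"),"actual",np.arctan2(p[1]-4,p[0]-570.5))
cv2.imwrite("pics/end.png",cv2.resize(s["img"][100:260,150:350,::-1],None,fx=3.5,fy=3.5,interpolation=cv2.INTER_CUBIC))
import fit; print(fit.theta(fit.k,t)%6.2832,fit.omega(fit.k,t))
E
```

```text
24.0 [645.72261485  43.52920288 168.54398628] (np.float64(0.4625883870023104), np.float32(9.10016), np.float32(14.163343)) actual 0.4838359560743998
0.47201677682669096 1.2474746160173238
```

View pics/end.png

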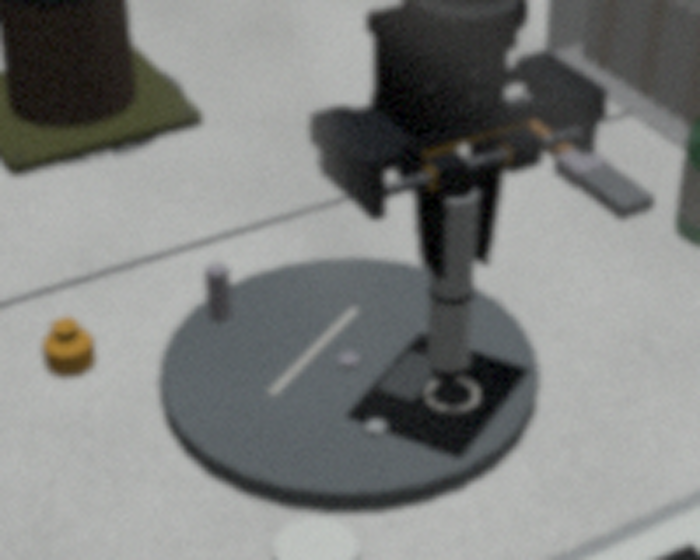

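The nose is at (450,375) and the ring at (453,393), so the reader was still over the ring after more than 6 s at 1.25 rad/s. Now I'll raise it.

step_arm --targets '[{"dx": 0.0025, "dy": 0.005, "dz": -0.005, "ax": 0.0, "ay": 0.0, "az": 0.0, "fingers": 0.0}, {"dx": 0.004, "dy": 0.008, "dz": -0.016, "ax": 0.0, "ay": 0.0, "az": 0.0, "fingers": 0.0}, {"dx": 0.005, "dy": 0.009, "dz": -0.032, "ax": 0.0, "ay": 0.0, "az": 0.0, "fingers": 0.0}, {"dx": 0.005, "dy": 0.009, "dz": -0.052, "ax": 0.0, "ay": 0.0, "az": 0.0, "fingers": 0.0}, {"dx": 0.005, "dy": 0.009, "dz": -0.072, "ax": 0.0, "ay": 0.0, "az": 0.0, "fingers": 0.0}, {"dx": 0.005, "dy": 0.009, "dz": -0.09, "ax": 0.0, "ay": 0.0, "az": 0.0, "fingers": 0.0}, {"dx": 0.005, "dy": 0.009, "dz": -0.104, "ax": 0.0, "ay": 0.0, "az": 0.0, "fingers": 0.0}, {"dx": 0.005, "dy": 0.009, "dz": -0.112, "ax": 0.0, "ay": 0.0, "az": 0.0, "fingers": 0.0}, {"dx": 0.005, "dy": 0.009, "dz": -0.115, "ax": 0.0, "ay": 0.0, "az": 0.0, "fingers": 0.0}, {"dx": 0.005, "dy": 0.009, "dz": -0.115, "ax": 0.0, "ay": 0.0, "az": 0.0, "fingers": 0.0}]'

```text
time_s: 24.88
tool_pos: [641.3, 51.5, 284.4]
eef_rot: [0.0, 1.0, -0.0, 0.001]
contact_force: [-0.5, -0.8, -3.0]
opening: 0.31
grasp_force: 30.0
```

step_arm --targets '[{"dx": 0.0, "dy": 0.0, "dz": 0.0, "ax": 0.0, "ay": 0.0, "az": 0.0, "fingers": 0.0}, {"dx": 0.0, "dy": 0.0, "dz": 0.0, "ax": 0.0, "ay": 0.0, "az": 0.0, "fingers": 0.0}, {"dx": 0.0, "dy": 0.0, "dz": 0.0, "ax": 0.0, "ay": 0.0, "az": 0.0, "fingers": 0.0}]'

```text
time_s: 25.13
tool_pos: [640.6, 51.6, 281.9]
eef_rot: [-0.0, 1.0, 0.0, -0.001]
contact_force: [-0.6, 1.0, -1.5]
opening: 0.312
grasp_force: 30.0
```

```bash
python3 -c "
from cell import ctrl,order
o=ctrl.get_obs();print(o['tool_pos'],o['grasp_force'],o['eef_rot'])
print(order.finish_job())"
```

```text
[640.5563834   51.60861756 281.88018028] 29.997613728046417 [-8.31216752e-05  9.99999148e-01  1.42518789e-05 -1.30251784e-03]
the job is handed in; nothing more can be done
None
```

I handed the job in at 25 s, but the judge returned no verdict: the turntable spun up to about 2 rad/s, the reader followed the spot from about 17.5 s to 24.0 s while the turntable slowed to 1.25 rad/s, and it ended held upright with its nose about 13 cm above the glass.

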